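# Lock the catch cup into the piece dispenser

### The job

Pick up the catch cup by its side handle, lift it up into the open underside of the piece dispenser's head so that its three lugs pass the notches, and swing its handle round towards the front of the dispenser until you feel the stop; let it settle down into its lock there and let go, so that it hangs locked and level. Do it gently: do not force the cup against the head or turn hard against the stop, and leave the other things on the table where they are.

Things in the scene. Friction and masses are not known exactly. Their poses are not given: they have to be found in the camera images.
- cup_grip (a point): Centre of the black grip of the catch cup's level side handle: a bar 58 mm long (x), 14 mm wide (y), 24 mm high (z), 110 mm from the cup's axis and 36 mm above its underside; a thinner stem joins it to the cup. Axes are the cup's own: z up, x from the handle to the cup's axis (the handle sticks out along -x).
- cup_rim (a point): Centre of the rim of the catch cup, an open aluminium cup, 80 mm high, about 0.16 kg nearly all in the cup itself, standing upright on the table. Outer radius 29 mm up to 47 mm height, then a neck of radius 24 mm up to this rim, its top 4 mm chamfered. Axes are the cup's own.
- cup_lugs (a point): Point on the cup's axis level with the undersides of its three lugs: 64 mm above the cup's underside, 16 mm below its rim. The lugs stand out from the neck to radius 31 mm, each 8 mm wide and 5 mm high, at 0, 120 and 240 degrees from the cup's +x. Axes are the cup's own.
- mount (a point): Centre of the open underside of the dispenser's grey head, level with the flange's underside, 130 mm above the table. z up, -x the dispenser's front. Flange opening: radius 26 mm, with three notches of +-13 degrees to radius 33 mm at -62, 58, 178 degrees from +x. Cup enters with its x axis turned -62 degrees (clockwise from above) from this x axis: handle to the front, at +y.
- head_ledge (a point): On the head's axis, level with the ledge that the lugs slide on: 8 mm above the flange's underside. Lug undersides must be above it before the cup turns; 6 mm above it a sprung plunger that pushes the rim down with 2 to 5 N ends its travel hard. Above the notches the cup turns counter-clockwise seen from above; a stop blocks the other way. Axes as mount.
- head_pocket (a point): On the head's axis, 4 mm above the flange's underside: lug undersides when locked. End stop 50 to 74 degrees from the notches: hidden, varies, must be felt; rubber-backed, yields 1 degree per 0.28 Nm about the axis; 0.5 Nm is plenty, over 1 Nm too hard. Ease off, then lower: only at the stop (within 2 degrees) pockets let the lugs drop 4 mm to here; handle then within 12 degrees of front.
- hopper_top (a point): Top centre of the fixed dispenser, 271 mm above the table, on the head's axis. Stand: foot 150 x 110 x 10 mm on the table under the head (from 60 mm before the axis to 90 mm behind), column behind (its near side 61 mm from the axis along +x), head of radius 39 mm from 130 to 178 mm height, hopper of radius 36 mm above. Axes as mount.
- tape_dispenser: Weighted desk tape dispenser, 52 x 177 x 98 mm, a bystander; origin under its centre.
- pencil: Green pencil lying on the table, 112 mm long, a bystander; origin under its centre.
- piece_0: Small wedge-shaped wooden game piece, 22 x 22 x 13 mm, a bystander; origin under its centre.
- piece_a: Another game piece, 22 x 22 x 13 mm, a bystander; origin under its centre.
- piece_b: Another game piece, 22 x 22 x 13 mm, a bystander; origin under its centre.
- ball_pen: Pen lying on the table, 145 mm long, a bystander; origin under its centre.

How it is judged (in metres and radians):
On the way:
1. the cup's lugs are up in the head, above the ledge, with the cup still at the entry angle or on its way to the lock (z of cup_lugs in the frame of mount above 0.007 m and horizontal distance between cup_lugs and mount below 0.005 m), for 0.1 s.
At the end, for the whole second after the job is handed in: The cup hangs released and at rest in the head, its lugs down in the lock pockets: lug undersides 2 to 6 mm above the flange's underside, axes within 4 mm, cup level within 0.08 rad, its handle within 0.32 rad of the dispenser's front (z of cup_lugs in the frame of mount between 0.002 and 0.006 m and horizontal distance between cup_lugs and mount below 0.004 m and angle between the x axis of cup_lugs and the x axis of mount, either way round below 0.32 rad and angle between cup_lugs's own z axis and vertical below 0.08 rad and linear speed of cup below 0.02 m/s); the robot touches nothing.
It fails at once if the cup is forced against the dispenser with more than 50 N (contact force between cup and stand above 50 N).
It fails at once if the cup is tipped by more than 0.6 rad (angle between cup_lugs's own z axis and vertical above 0.6 rad).
It fails at once if another thing on the table is moved by more than 30 mm (distance of any of tape_dispenser, pencil, piece_0, piece_a, piece_b, ball_pen from where it was at the start of the episode above 0.03 m).
It also fails if it takes over 72 s, if anything falls off the work surface, if the arm or the gripper's body presses on something with over 40 N, if the wrist force passes 120 N, or if a joint passes its speed limit or range.

### The arm

A 6-joint arm with a two-finger parallel gripper is mounted at the origin on a cart in front of the work surface, level with it; the furniture and walls round the work are solid. World frame = base frame: x ahead of the robot, y to its left, z up, the work surface at z = 0. Lengths are in mm, angles in rad, forces in N, time in s.
With the tool pointing down it reaches from about 275 to 875 mm from the base axis. Payload 12.5 kg.
Tool frame: the origin (TCP) lies on the centre line of the jaws, within the pads' length; the fingertips stand 22 mm ahead of it and the grasp point (between the pads) lies 3 mm ahead of it; z points along the fingers, y is the direction in which the jaws open and shut (so a half turn about z gives the same grasp; the last joint's range is limited). The gripper opens to 85 mm and grips with 20 to 120 N. Pads are 22 mm wide; open, the fingers measure 114 mm over their backs; the gripper's body (76 mm by 85 mm) begins 54 mm behind the grasp point. The pads swing forward as they close: fully open they stand 13 mm farther back than shut.
Start: joints at [1.087, 0.351, 1.652, -0, 1.139, -0.085], TCP at [213.54, 506.838, 253.29] pointing down, gripper open.
Joint ranges: [-2.75, 2.75], [-0.79, 2.1], [0.01, 2.65], [-1.57, 4.71], [0.07, 3.14], [-2.87, 2.87]. Speed limits (rad/s): [2.22, 2.22, 2.79, 3.14, 3.14, 3.14].

### API

Orientations are given as a rotation vector (axis times angle).
In Python, from cell import ctrl gives the robot as it stands. The module is installed in compiled form; this text tells all that it offers.
- The arm moves only by the shell command python3 -m handwheel 'ROWS' [OPENING] [FORCE]. ROWS is JSON, a list of rows, each an object of numbers: "tx", "ty", "tz": the shift along the world's x, y, z in mm; "twist": the turn about the world's z in rad. A call has 1 to 8 rows; each row shifts and turns the pose as measured when the row begins; what a row does not reach is not made up. A row lasts 1/10 s, in which the tool goes at most 50 mm and 8.59 degrees, less where a joint would pass 70% of its speed; a pose out of reach is approached as far as the arm can. A call with a gripper value outside its range is refused whole. OPENING is the finger opening in mm, from 0 to 85.4, set as the call begins (- or left out, the last holds). The fingers move at their own pace and stop on an object; FORCE is the grip in N (left out, the last holds). Time passes only in rows, so rows that do not move let the fingers close. It gives the time, the measured TCP pose, the force and the opening at its end, in the units of the state.
- ctrl.read_state(): the state, without advancing time (a new reading comes with each control period).
- ctrl.grab_frame(name): name is "scene" or "top"; returns a dict with "pixels" (384x512x3 uint8, red, green, blue), "fx", "fy", "cx", "cy" (pixels), "camera_from_world" (4x4, takes a point from world to camera coordinates). Camera axes: x right, y down, z forward; pixel columns grow to the right and rows downward; lengths in mm; the calibration is good to about 2 mm. A picture is of the moment at which its call begins. There is no depth.
- ctrl.hand_in(): hands the job in, once; it reports no verdict.
The state is a dict: "time_s": time; "joints": joint angles; "qvel": joint speeds; "joint_efforts": joint torques, N m; "tool_pos": TCP position; "ee_rot": TCP orientation; "ft_force": force on the tool from outside, world axes, zero at the start; "moment": the same for the moment, N m; "grip_width": opening from 0.0 (shut) to 1.0 (fully open).
Only numpy, scipy, OpenCV 4.12 (cv2) and the standard library are available. Lean on these libraries where they do the work, as an engineer would, in place of code of your own. Each camera call takes 0.05 s, during which the arm holds its last target.

## Working session

There is one attempt and no reset: what is moved stays moved. The work goes in short steps, Python scripts to look and compute and a shell command to move; the robot and the scene stay as the last step left them, time stands still between calls to the robot, and variables do not carry over. Pictures are saved under pics/ and viewed, and the job is handed in when it is done.

```bash
mkdir -p pics; cat > h.py <<'E'
import numpy as np, cv2
from cell import ctrl
def grab(n,f):
    d=ctrl.grab_frame(n); cv2.imwrite(f,d["pixels"][:,:,::-1].copy()); return d
def K(d): return np.array([[d["fx"],0,d["cx"]],[0,d["fy"],d["cy"]],[0,0,1]])
def P(d): return K(d)@np.array(d["camera_from_world"])[:3]
def proj(d,p):
    q=P(d)@np.r_[p,1]; return q[:2]/q[2]
def tri(ds,uvs):
    A=[]
    for d,(u,v) in zip(ds,uvs):
        p=P(d); A+= [u*p[2]-p[0], v*p[2]-p[1]]
    A=np.array(A); A/=np.linalg.norm(A[:,:3],axis=1)[:,None]
    return np.linalg.lstsq(A[:,:3],-A[:,3],rcond=None)[0]
def atz(d,uv,z):
    M=np.array(d["camera_from_world"]);R=M[:3,:3];c=-R.T@M[:3,3]
    r=R.T@np.linalg.inv(K(d))@np.r_[uv,1]; return c+r*(z-c[2])/r[2]
E
python3 - <<'E'
from h import *
import pickle
np.set_printoptions(precision=3,suppress=True)
D={}
for n in("scene","top"):
    d=grab(n,f"pics/{n}0.png");D[n]=d
    M=np.array(d["camera_from_world"]);print(n,d["fx"],d["cx"],d["cy"],-M[:3,:3].T@M[:3,3],M[:3,:3])
pickle.dump(D,open("d0.pkl","wb"))
print(ctrl.read_state())
E
```

```text
scene 385.20647616487105 253.47659405974724 191.31568899450733 [  -1.53  -741.708  714.871] [[ 0.817 -0.577 -0.024]
 [-0.316 -0.412 -0.855]
 [ 0.483  0.706 -0.518]]
top 474.736123763809 253.71293229497178 192.39462206205957 [ 245.09   -27.759 1600.621] [[-0.017 -1.    -0.02 ]
 [-0.985  0.021 -0.172]
 [ 0.172  0.017 -0.985]]
{'time_s': 0.1, 'joints': array([ 1.087,  0.351,  1.652,  0.   ,  1.139, -0.085]), 'qvel': array([ 0.   ,  0.   , -0.003,  0.001,  0.001, -0.001]), 'joint_efforts': array([  0.   , -50.684, -29.188,  -0.   ,   0.003,   0.   ]), 'tool_pos': array([213.407, 506.614, 252.824]), 'ee_rot': array([-0.622, -3.079,  0.002]), 'ft_force': array([ 0.21 , -0.07 , -0.229]), 'moment': array([ 0.002, -0.008, -0.008]), 'grip_width': 1.0009589428177625}
```

View pics/scene0.png

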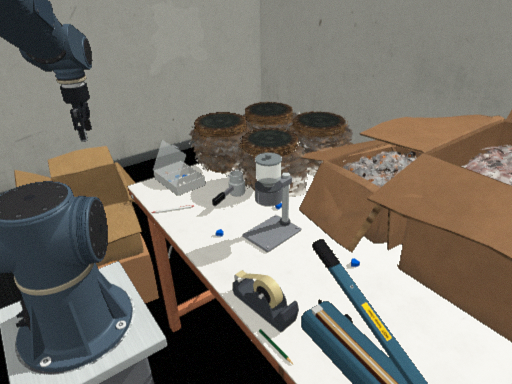

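View pics/top0.png

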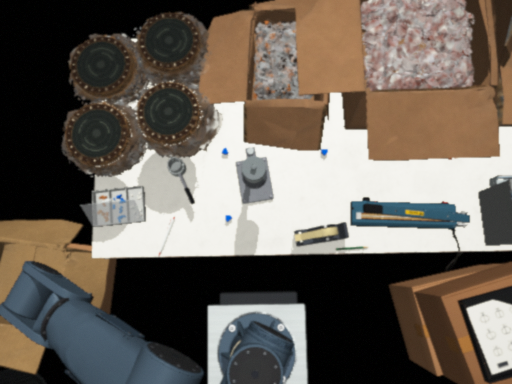

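```bash
python3 - <<'E'
import cv2,numpy as np
a=cv2.imread("pics/scene0.png");b=cv2.imread("pics/top0.png")
A=cv2.resize(a[140:260,190:340],None,fx=5,fy=5,interpolation=cv2.INTER_CUBIC)
B=cv2.resize(b[135:235,150:290],None,fx=5.5,fy=5.5,interpolation=cv2.INTER_CUBIC)
for k in range(0,150,10): cv2.putText(A,str(190+k),(k*5,8),0,.3,(0,0,255)); cv2.line(A,(k*5,8),(k*5,14),(0,0,255))
for k in range(0,120,10): cv2.putText(A,str(140+k),(0,k*5+3),0,.3,(0,0,255))
for k in range(0,140,10): cv2.putText(B,str(150+k),(int(k*5.5),8),0,.3,(0,0,255)); cv2.line(B,(int(k*5.5),8),(int(k*5.5),14),(0,0,255))
for k in range(0,100,10): cv2.putText(B,str(135+k),(0,int(k*5.5)+3),0,.3,(0,0,255))
cv2.imwrite("pics/sz.png",A);cv2.imwrite("pics/tz.png",B)
E
```

```text
(no output)
```

View pics/sz.png

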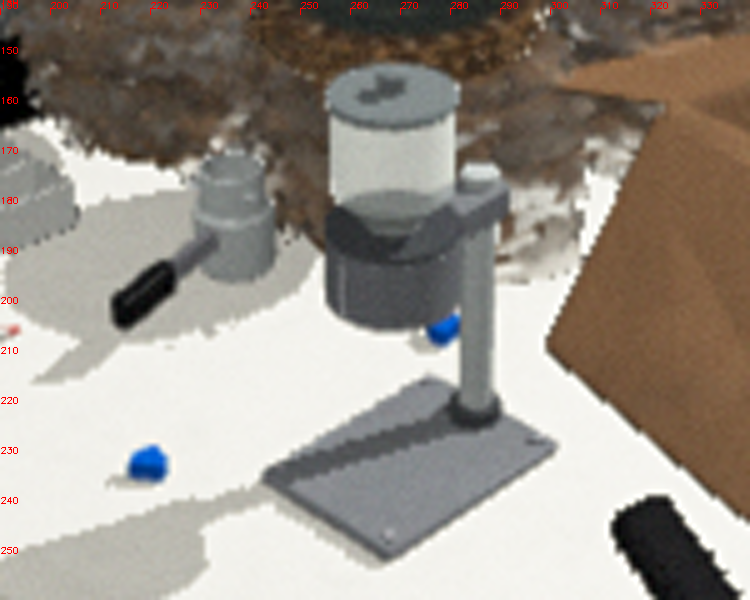

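View pics/tz.png

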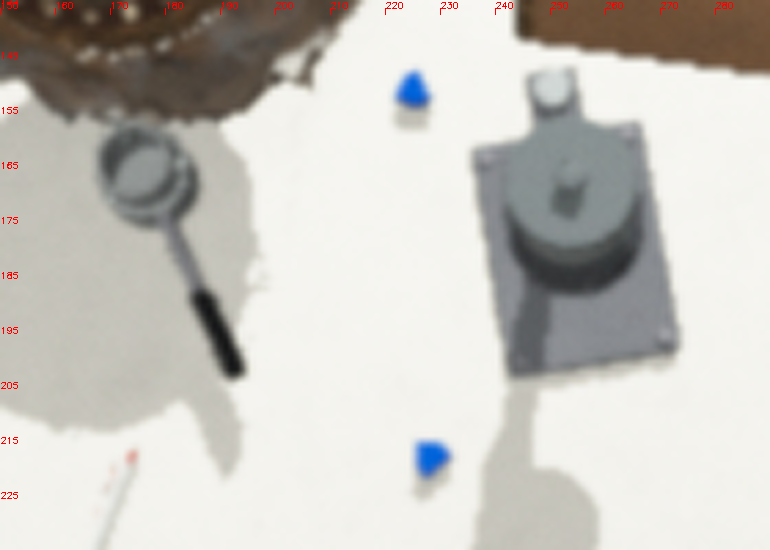

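```bash
cat > fit.py <<'E'
from h import *
import pickle,sys
from scipy.optimize import minimize
from scipy.ndimage import map_coordinates
def gradimg(d,s=0.8):
    g=d["pixels"].astype(np.float32); gm=0
    for c in range(3):
        x=cv2.GaussianBlur(g[:,:,c],(0,0),s)
        gx=cv2.Sobel(x,cv2.CV_32F,1,0);gy=cv2.Sobel(x,cv2.CV_32F,0,1)
        gm=np.maximum(gm,np.hypot(gx,gy))
    return np.sqrt(np.minimum(gm,400))
def circ(r,z,n=72):
    t=np.linspace(0,2*np.pi,n,endpoint=False);return np.c_[r*np.cos(t),r*np.sin(t),np.full(n,z)]
def box(x0,x1,y0,y1,z0,z1): return np.array([[x,y,z] for x in(x0,x1) for y in(y0,y1) for z in(z0,z1)],float)
def place(p,q):
    c,s=np.cos(q[2]),np.sin(q[2]);o=p.copy();o[:,0]=q[0]+c*p[:,0]-s*p[:,1];o[:,1]=q[1]+s*p[:,0]+c*p[:,1]
    o[:,2]=p[:,2]+(q[3] if len(q)>3 else 0);return o
def pr(d,p):
    h=np.c_[p,np.ones(len(p))]@P(d).T;return h[:,:2]/h[:,2:]
def hull(d,p,q):
    u=pr(d,place(p,q)).astype(np.float32);h=cv2.convexHull(u)[:,0].astype(float)
    h=np.vstack([h,h[:1]]);out=[]
    L=np.r_[0,np.cumsum(np.hypot(*np.diff(h,axis=0).T))]
    t=np.arange(0,L[-1],.4);return np.c_[np.interp(t,L,h[:,0]),np.interp(t,L,h[:,1])]
DISP={'top':[box(-60,90,-55,55,0,10),circ(36,271)],
 'scene':[box(-60,90,-55,55,0,10),np.vstack([circ(36,271),circ(36,178)]),np.vstack([circ(39,130),circ(39,178)])]}
CUP=[np.vstack([circ(29,0),circ(29,47)]),np.vstack([circ(24,76),circ(24,47)]),box(-139,-81,-7,7,24,48)]
CUP={'top':CUP,'scene':CUP}
def score(D,G,M,q,cams):
    s=0
    for c in cams:
        for p in M[c]:
            u=hull(D[c],p,q);s+=map_coordinates(G[c],[u[:,1],u[:,0]],order=1).mean()
    return -s
def fit(D,M,q0,cams,step=(6,6,.08)):
    best=None
    for s in(2.,1.2,.7):
        G={c:gradimg(D[c],s) for c in cams}
        st=np.array(step)*s/2
        r=minimize(lambda v:score(D,G,M,np.array(q0)+v*st,cams),np.zeros(len(q0)),method='Nelder-Mead',options=dict(initial_simplex=np.vstack([np.zeros(len(q0)),np.eye(len(q0))]),xatol=.005,fatol=1e-4,maxiter=600))
        q0=np.array(q0)+r.x*st
    return q0,r.fun/sum(len(M[c]) for c in cams)
def over(D,c,M,q,f,roi,k=6):
    x0,y0,x1,y1=roi;im=cv2.resize(D[c]["pixels"][y0:y1,x0:x1,::-1].copy(),None,fx=k,fy=k,interpolation=cv2.INTER_CUBIC)
    for m,qq in zip(M,q):
        for p in m[c]:
            u=hull(D[c],p,qq);u=((u-[x0,y0]+.5)*k).astype(int);cv2.polylines(im,[u],True,(0,0,255),1)
    cv2.imwrite(f,im)
E
python3 - <<'E'
from fit import *
np.set_printoptions(precision=3,suppress=True)
D=pickle.load(open("d0.pkl","rb"));T=D['top'];S=D['scene']
hop=tri([T,S],[(253.7,172),(268.6,158.8)]);print('hopper tri',hop)
rim=tri([T,S],[(176.5,166),(236.6,171.5)]);print('rim tri',rim)
gr=tri([T,S],[(189.5,195.5),(218.5,198.5)]);print('grip tri',gr)
yd=np.arctan2(*(atz(T,(251,160),10)-atz(T,(258,201),10))[1::-1]); print('yaw d',yd)
yc=np.arctan2(*(rim-gr)[1::-1]);print('yaw cup',yc,np.hypot(*(rim-gr)[:2]))
for cams in(['top','scene'],['top'],['scene']):
    qd=fit(D,DISP,[hop[0],hop[1],yd],cams);qc=fit(D,CUP,[rim[0],rim[1],yc],cams);print(cams,*qd,*qc)
    if len(cams)==2:
        over(D,'top',[DISP,CUP],[qd[0],qc[0]],'pics/ot.png',(155,140,285,210));over(D,'scene',[DISP,CUP],[qd[0],qc[0]],'pics/os.png',(195,145,310,245))
E
```

```text
hopper tri [544.792  -8.373 258.991]
rim tri [604.64  247.932  92.688]
grip tri [512.492 214.964  36.513]
yaw d 0.14820480480875362
yaw cup 0.34357956033786624 97.86783129941914
['top', 'scene'] [552.82   -4.308   0.149] -13.591767883300781 [614.565 261.576   0.423] -13.559781392415365
['top'] [552.75   -4.773   0.153] -13.199297904968262 [616.211 260.774   0.419] -14.265706380208334
['scene'] [552.989  -3.928   0.144] -13.870086669921875 [615.453 266.38    0.445] -13.260098775227865
```

View pics/ot.png

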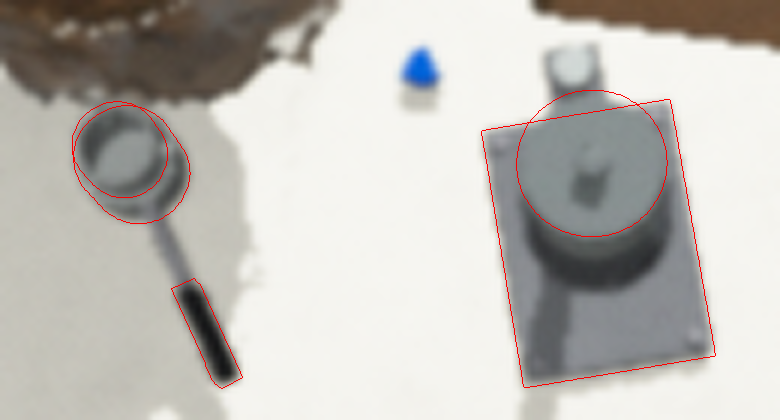

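View pics/os.png

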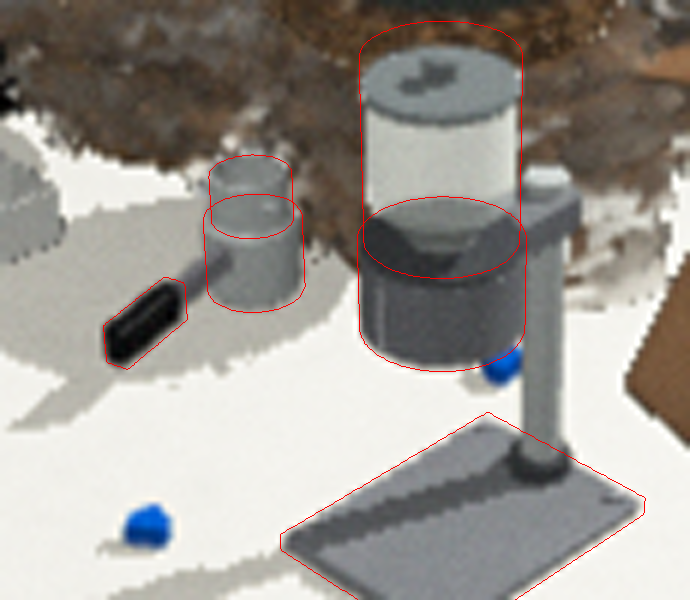

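```bash
python3 - <<'E'
from fit import *
import fit
np.set_printoptions(precision=3,suppress=True)
D=pickle.load(open("d0.pkl","rb"))
FOOT=[box(-60,90,-55,55,0,10)]
cams2=[['top','scene'],['top'],['scene']]
for c in cams2: print('foot',c,*fit.fit(D,dict(top=FOOT,scene=FOOT),[553,-5,.149],c))
for z in(250,255,258,261,265,271):
    L=[circ(36,z)]
    for c in cams2: print('lid',z,c,*fit.fit(D,dict(top=L,scene=L),[553,-5],c,step=(4,4)) if 0 else fit.fit(D,dict(top=L,scene=L),[553,-5,0],c,step=(4,4,.01)))
H=[np.vstack([circ(39,130),circ(39,165)])]
print('head',fit.fit(D,dict(scene=H),[553,-5,0],['scene'],step=(4,4,.01)))
g=[CUP['top'][2]];b=CUP['top'][:1];r=[circ(24,78)]
for n,m in(('grip',g),('body',b),('neck',CUP['top'][1:2])):
    for c in cams2: print(n,c,*fit.fit(D,dict(top=m,scene=m),[615,262,.42],c))
E
```

```text
foot ['top', 'scene'] [552.465  -4.067   0.147] -15.767353057861328
foot ['top'] [552.848  -4.023   0.149] -15.400983810424805
foot ['scene'] [551.809  -4.075   0.146] -16.1619930267334
lid 250 ['top', 'scene'] [558.579   2.164  -0.024] -11.43764877319336
lid 250 ['top'] [556.463  -8.399   0.01 ] -11.529889106750488
lid 250 ['scene'] [559.444   4.407   0.016] -13.534750938415527
lid 255 ['top', 'scene'] [554.516  -4.761  -0.016] -12.346636772155762
lid 255 ['top'] [555.412  -8.521  -0.003] -11.582249641418457
lid 255 ['scene'] [553.574  -3.493  -0.002] -13.9337739944458
lid 258 ['top', 'scene'] [552.231  -8.286   0.004] -12.521871566772461
lid 258 ['top'] [554.692  -8.6    -0.014] -11.592958450317383
lid 258 ['scene'] [549.955  -8.15    0.03 ] -14.159343719482422
lid 261 ['top', 'scene'] [548.296 -12.285   0.019] -12.237373352050781
lid 261 ['top'] [553.921  -8.629  -0.027] -11.628894805908203
lid 261 ['scene'] [546.417 -12.974   0.046] -14.375105857849121
lid 265 ['top', 'scene'] [543.3   -17.557   0.054] -11.618383407592773
lid 265 ['top'] [553.201  -8.509   0.005] -11.636754035949
[... 202 characters left out ...]
id 271 ['scene'] [534.462 -28.766   0.046] -15.004142761230469
head (array([553.732,  -2.203,   0.014]), np.float64(-13.386435508728027))
grip ['top', 'scene'] [612.354 263.785   0.45 ] -18.709665298461914
grip ['top'] [614.028 261.908   0.436] -18.940540313720703
grip ['scene'] [610.975 266.498   0.47 ] -18.742666244506836
body ['top', 'scene'] [614.074 262.123   0.563] -12.296506881713867
body ['top'] [616.666 261.676   0.497] -13.382974624633789
body ['scene'] [615.497 264.977   0.453] -11.514039039611816
neck ['top', 'scene'] [623.777 263.118   0.401] -10.34717845916748
neck ['top'] [624.427 261.965   0.451] -11.295421600341797
neck ['scene'] [618.529 272.57    0.334] -11.056024551391602
```

```bash
python3 -m handwheel '[{"tx":35,"ty":-30,"twist":0.08},{"tx":40,"ty":-35,"twist":0.1},{"tx":40,"ty":-35,"twist":0.1},{"tx":40,"ty":-35,"twist":0.1},{"tx":40,"ty":-40,"twist":0.1},{"tx":40,"ty":-40,"twist":0.1},{"tx":35,"ty":-40,"twist":0.1},{"tx":20,"ty":-25,"twist":0.1}]' 50 60
```

```text
$[0]: bad value
```

```bash
python3 -m handwheel '[{"tx":35,"ty":-30,"tz":0,"twist":0.08},{"tx":40,"ty":-35,"tz":0,"twist":0.1},{"tx":40,"ty":-35,"tz":0,"twist":0.1},{"tx":35,"ty":-35,"tz":0,"twist":0.1}]' 50 60
```

```text
time_s: 0.5
tool_pos: [359.6, 373.4, 251.6]
ee_rot: [0.003, -3.14, 0.003]
ft_force: [0.7, 0.4, 0.9]
grip_width: 0.585
```

```bash
python3 -m handwheel '[{"tx":35,"ty":-35,"tz":-15,"twist":0.1},{"tx":35,"ty":-35,"tz":-20,"twist":0.1},{"tx":35,"ty":-35,"tz":-20,"twist":0.1},{"tx":30,"ty":-30,"tz":-20,"twist":0.1},{"tx":20,"ty":-22,"tz":-20,"twist":0.035},{"tx":0,"ty":0,"tz":-15,"twist":0}]'
python3 - <<'E'
from h import *
from scipy.spatial.transform import Rotation as R
s=ctrl.read_state();r=R.from_rotvec(s['ee_rot']).as_matrix();print(s['tool_pos'],np.arctan2(r[1,1],r[0,1]),r[:,2],s['joints'])
grab('scene','pics/s1.png');grab('top','pics/t1.png')
import cv2
a=cv2.imread('pics/s1.png')[120:240,160:310];cv2.imwrite('pics/s1z.png',cv2.resize(a,None,fx=5,fy=5,interpolation=cv2.INTER_CUBIC))
a=cv2.imread('pics/t1.png')[140:240,140:290];cv2.imwrite('pics/t1z.png',cv2.resize(a,None,fx=5,fy=5,interpolation=cv2.INTER_CUBIC))
E
```

```text
time_s: 1.1
tool_pos: [514.2, 214.6, 143.8]
ee_rot: [-0.707, 3.058, -0.0]
ft_force: [0.1, 0.4, -0.1]
grip_width: 0.585
[514.23849313 214.5762495  143.79823522] 2.0253397780984392 [ 2.50646293e-03  5.21928118e-04 -9.99996723e-01] [ 3.11875666e-01  4.98853771e-01  1.72989036e+00 -3.44874581e-04
  9.10302850e-01 -1.71325366e+00]
```

View pics/s1z.png

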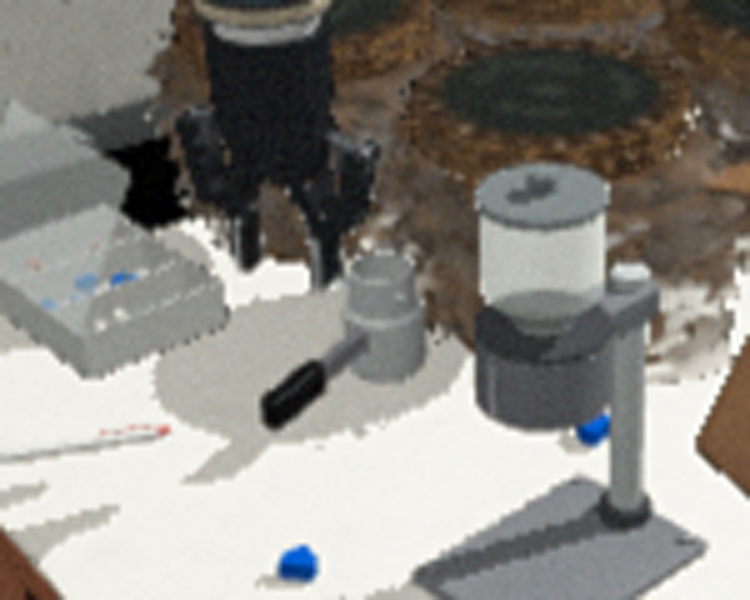

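View pics/t1z.png

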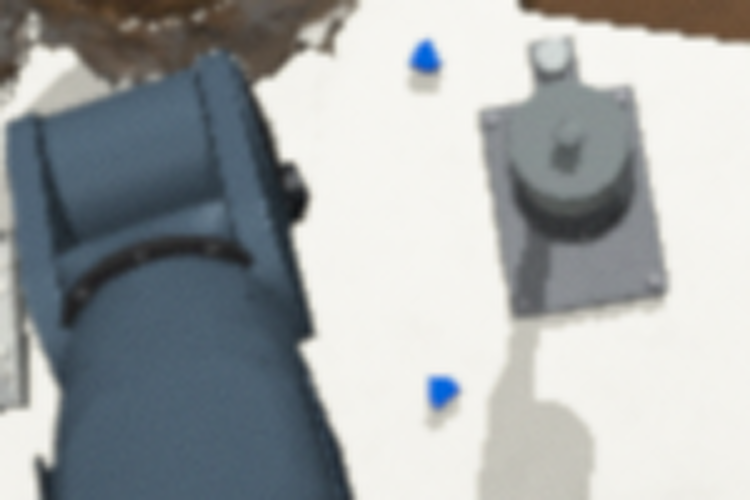

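```bash
python3 -m handwheel '[{"tx":-1,"ty":1,"tz":-25,"twist":-0.015},{"tx":0,"ty":0,"tz":-30,"twist":0},{"tx":0,"ty":0,"tz":-20,"twist":0},{"tx":0,"ty":0,"tz":-10,"twist":0},{"tx":0,"ty":0,"tz":0,"twist":0}]'
python3 - <<'E'
from h import *
grab('scene','pics/s2.png')
a=cv2.imread('pics/s2.png')[120:240,160:310];cv2.imwrite('pics/s2z.png',cv2.resize(a,None,fx=5,fy=5,interpolation=cv2.INTER_CUBIC))
E
```

```text
time_s: 1.7
tool_pos: [510.7, 220.3, 59.4]
ee_rot: [-0.686, 3.063, 0.001]
ft_force: [0.7, -0.1, 0.2]
grip_width: 0.583
```

View pics/s2z.png

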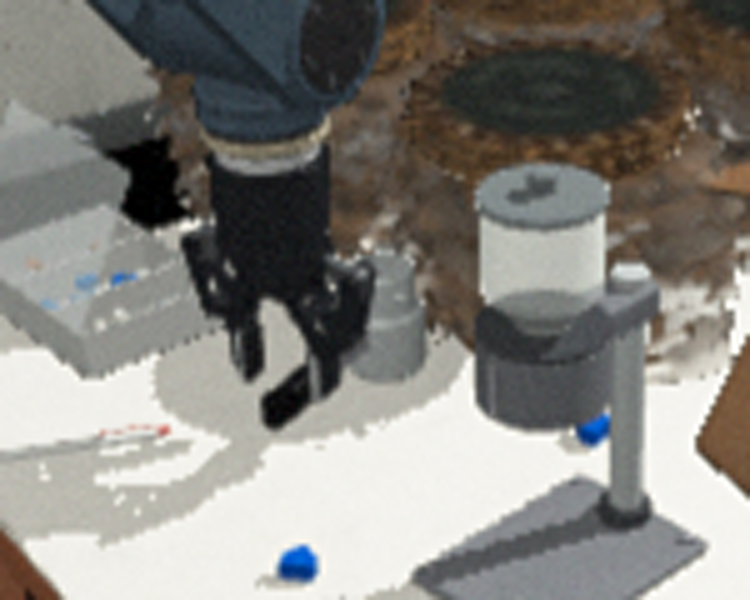

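```bash
python3 -m handwheel '[{"tx":2.5,"ty":-4.5,"tz":-10,"twist":0},{"tx":0,"ty":0,"tz":-10,"twist":0},{"tx":0,"ty":0,"tz":0,"twist":0}]'
```

```text
time_s: 2.05
tool_pos: [515.1, 216.4, 41.4]
ee_rot: [-0.686, 3.057, 0.002]
ft_force: [-0.1, -0.1, 0.6]
grip_width: 0.583
```

```bash
python3 -m handwheel '[{"tx":-1,"ty":0,"tz":-2,"twist":0},{"tx":0,"ty":0,"tz":0,"twist":0}]'; python3 -m handwheel '[{"tx":0,"ty":0,"tz":0,"twist":0},{"tx":0,"ty":0,"tz":0,"twist":0},{"tx":0,"ty":0,"tz":0,"twist":0},{"tx":0,"ty":0,"tz":0,"twist":0},{"tx":0,"ty":0,"tz":0,"twist":0},{"tx":0,"ty":0,"tz":0,"twist":0}]' 0 60
python3 - <<'E'
from h import *
from scipy.spatial.transform import Rotation as R
s=ctrl.read_state();r=R.from_rotvec(s['ee_rot']).as_matrix();print(s['tool_pos'],np.arctan2(r[1,1],r[0,1]),s['ft_force'],s['moment'],s['grip_width'])
E
```

```text
time_s: 2.25
tool_pos: [514.2, 216.3, 39.4]
ee_rot: [-0.686, 3.057, 0.002]
ft_force: [0.4, 0.3, 0.5]
grip_width: 0.584
time_s: 2.85
tool_pos: [514.5, 216.5, 40.1]
ee_rot: [-0.686, 3.056, 0.002]
ft_force: [-0.2, -0.4, -1.1]
grip_width: 0.153
[514.46349704 216.52489666  40.13870692] 2.0121411139980174 [-0.17392579 -0.4306702  -1.06539871] [ 0.03347391  0.00915934 -0.01893302] 0.15262363077017024
```

```bash
python3 -m handwheel '[{"tx":0,"ty":0,"tz":4,"twist":0},{"tx":0,"ty":0,"tz":8,"twist":0},{"tx":0,"ty":0,"tz":8,"twist":0},{"tx":0,"ty":0,"tz":6,"twist":0},{"tx":0,"ty":0,"tz":2,"twist":0},{"tx":0,"ty":0,"tz":0,"twist":0}]' - 80
python3 - <<'E'
from h import *
import pickle
s=ctrl.read_state();print(s['ft_force'],s['moment'],s['grip_width'])
D=dict(scene=grab('scene','pics/s3.png'));pickle.dump(D,open('d3.pkl','wb'))
a=cv2.imread('pics/s3.png')[120:240,160:310];cv2.imwrite('pics/s3z.png',cv2.resize(a,None,fx=5,fy=5,interpolation=cv2.INTER_CUBIC))
E
```

```text
time_s: 3.45
tool_pos: [514.1, 216.4, 71.0]
ee_rot: [-0.686, 3.057, 0.002]
ft_force: [0.3, 0.6, -2.8]
grip_width: 0.15
[ 0.2645766   0.62505368 -2.83736866] [-0.06290516  0.1726438  -0.0090251 ] 0.149724631034217
```

View pics/s3z.png

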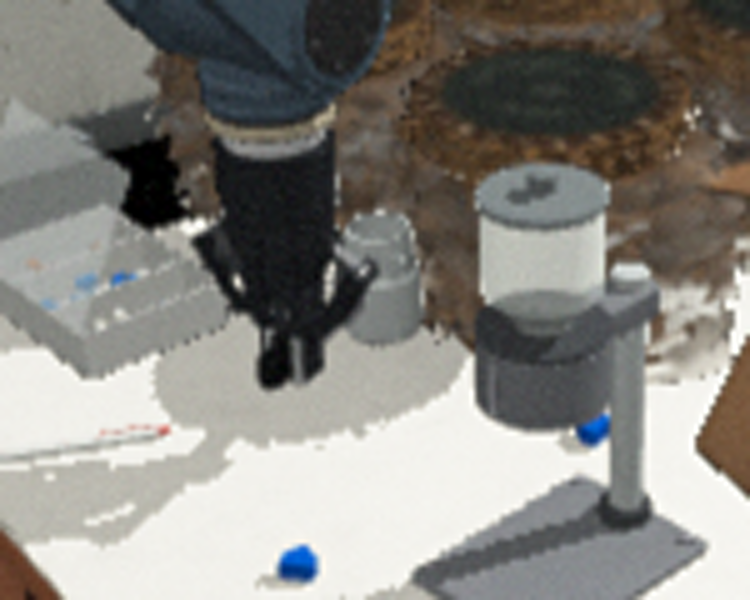

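```bash
python3 -m handwheel '[{"tx":-2,"ty":0,"tz":0,"twist":-0.06},{"tx":-3,"ty":0,"tz":0,"twist":-0.12},{"tx":-3,"ty":0,"tz":0,"twist":-0.12},{"tx":-3,"ty":0,"tz":0,"twist":-0.12},{"tx":-3,"ty":0,"tz":0,"twist":-0.12},{"tx":-3,"ty":0,"tz":0,"twist":-0.12},{"tx":-3,"ty":0,"tz":0,"twist":-0.12},{"tx":-3,"ty":0,"tz":0,"twist":-0.12}]';python3 -m handwheel '[{"tx":-3,"ty":0,"tz":0,"twist":-0.12},{"tx":-2,"ty":0,"tz":0,"twist":-0.12},{"tx":0,"ty":0,"tz":0,"twist":-0.12},{"tx":0,"ty":0,"tz":0,"twist":-0.08},{"tx":0,"ty":0,"tz":0,"twist":0},{"tx":0,"ty":0,"tz":0,"twist":0}]'
cat > st.py <<'E'
from h import *
from scipy.spatial.transform import Rotation as R
np.set_printoptions(precision=3,suppress=True)
s=ctrl.read_state();r=R.from_rotvec(s['ee_rot']).as_matrix();yaw=np.arctan2(r[1,1],r[0,1])-np.pi/2
p=s['tool_pos'];print('t',s['time_s'],'tcp',p,'cupyaw',yaw,'rel mount',np.degrees(yaw-.148),'axis',p[:2]+110*np.array([np.cos(yaw),np.sin(yaw)]),'F',s['ft_force'],'M',s['moment'],'zdir',r[:,2],'j',s['joints'],'w',s['grip_width'])
E
python3 st.py
```

```text
time_s: 4.3
tool_pos: [489.5, 216.0, 68.8]
ee_rot: [0.765, 3.041, -0.005]
ft_force: [0.4, 0.5, -1.5]
grip_width: 0.15
time_s: 4.9
tool_pos: [483.2, 215.9, 67.3]
ee_rot: [1.44, 2.789, -0.008]
ft_force: [-0.4, 0.1, -2.2]
grip_width: 0.147
t 4.9 tcp [483.217 215.915  67.334] cupyaw -0.9529469604592662 rel mount -63.07961430207227 axis [546.939 126.252] F [-0.399  0.106 -2.225] M [ 0.131  0.112 -0.006] zdir [ 0.    -0.006 -1.   ] j [ 0.335  0.584  1.835 -0.008  0.725 -0.277] w 0.14718840361832605
```

```bash
python3 -m handwheel '[{"tx":1,"ty":-10,"tz":0,"twist":0.01},{"tx":1,"ty":-18,"tz":0,"twist":0.01},{"tx":1,"ty":-20,"tz":0,"twist":0},{"tx":1,"ty":-18,"tz":0,"twist":0},{"tx":0,"ty":-8,"tz":0,"twist":0},{"tx":0,"ty":0,"tz":0,"twist":0}]'
python3 st.py
cat > look.py <<'E'
import sys
from fit import *
import subprocess
k=sys.argv[1];roi=[int(v) for v in sys.argv[2:6]] if len(sys.argv)>2 else (200,140,310,240)
D={n:grab(n,f'pics/{n}{k}.png') for n in('scene','top')};pickle.dump(D,open(f'd{k}.pkl','wb'))
x0,y0,x1,y1=roi
cv2.imwrite(f'pics/z{k}.png',cv2.resize(cv2.imread(f'pics/scene{k}.png')[y0:y1,x0:x1],None,fx=6,fy=6,interpolation=cv2.INTER_CUBIC))
cv2.imwrite(f'pics/y{k}.png',cv2.resize(cv2.imread(f'pics/top{k}.png')[120:230,170:300],None,fx=5,fy=5,interpolation=cv2.INTER_CUBIC))
E
python3 look.py 4
```

```text
time_s: 5.5
tool_pos: [487.2, 140.0, 67.0]
ee_rot: [1.391, 2.814, -0.007]
ft_force: [-0.6, 0.8, -1.6]
grip_width: 0.146
t 5.5 tcp [487.241 140.042  66.962] cupyaw -0.9179525407800082 rel mount -61.07458174794124 axis [554.06   52.662] F [-0.608  0.786 -1.647] M [0.118 0.038 0.026] zdir [ 0.001 -0.006 -1.   ] j [ 0.191  0.555  1.894 -0.009  0.693 -0.456] w 0.14602672701360553
```

View pics/z4.png

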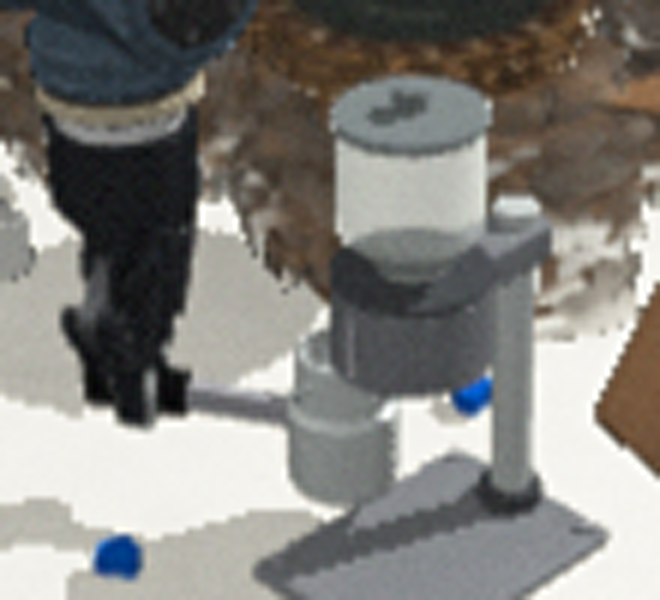

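View pics/y4.png

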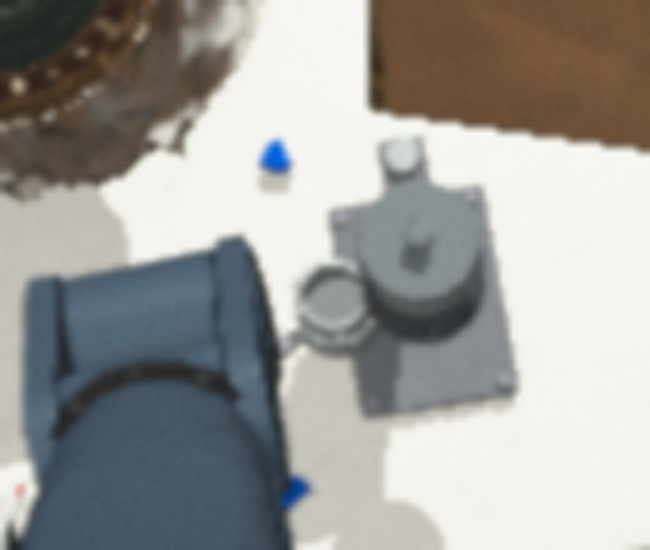

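```bash
python3 - <<'E'
from fit import *
import fit
np.set_printoptions(precision=3,suppress=True)
D=pickle.load(open("d4.pkl","rb"))
z=26.9
B=[np.vstack([circ(29,z),circ(29,47+z)])];N=[np.vstack([circ(24,47+z),circ(24,78+z)])];R=[circ(24,77+z)]
for n,m in(('body',B),('neck',N),('both',B+N)):
  for c in(['top','scene'],['top'],['scene']): print(n,c,*fit.fit(D,dict(top=m,scene=m),[554,52.7,0],c,step=(3,3,.01)))
m=dict(top=B+N,scene=B+N);F=[box(-60,90,-55,55,0,10),np.vstack([circ(39,130),circ(39,168)])];F=dict(top=F[:1]+[circ(36,258)],scene=F)
q=[554,52.7,0];over(D,'scene',[m,F],[q,[552.5,-4.1,.148]],'pics/o4s.png',(235,150,310,245),7);over(D,'top',[m,F],[q,[552.5,-4.1,.148]],'pics/o4t.png',(215,140,285,210),8)
E
```

```text
body ['top', 'scene'] [551.991  54.243  -0.004] -12.695699691772461
body ['top'] [551.875  52.442   0.007] -12.4658784866333
body ['scene'] [555.303  59.056  -0.018] -13.538986206054688
neck ['top', 'scene'] [556.749  57.207   0.003] -10.3324556350708
neck ['top'] [545.078  56.556   0.03 ] -13.065842628479004
neck ['scene'] [576.473  58.466  -0.072] -9.481164932250977
both ['top', 'scene'] [551.407  53.935   0.016] -11.537508010864258
both ['top'] [549.633  54.799  -0.002] -12.101642608642578
both ['scene'] [555.473  59.109  -0.023] -11.609304428100586
```

View pics/o4s.png

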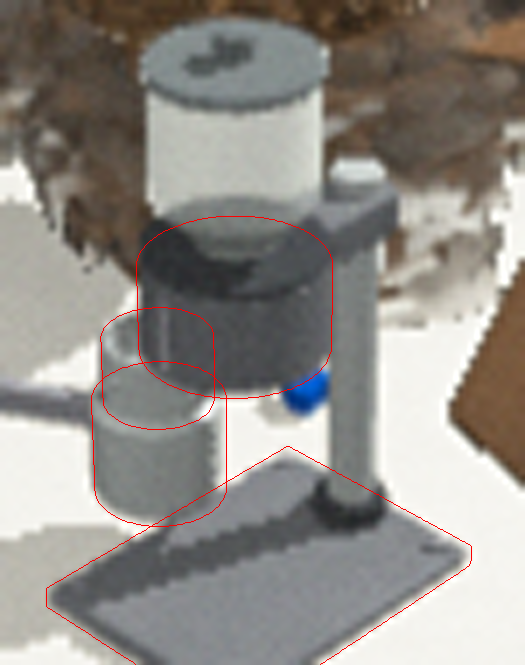

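View pics/o4t.png

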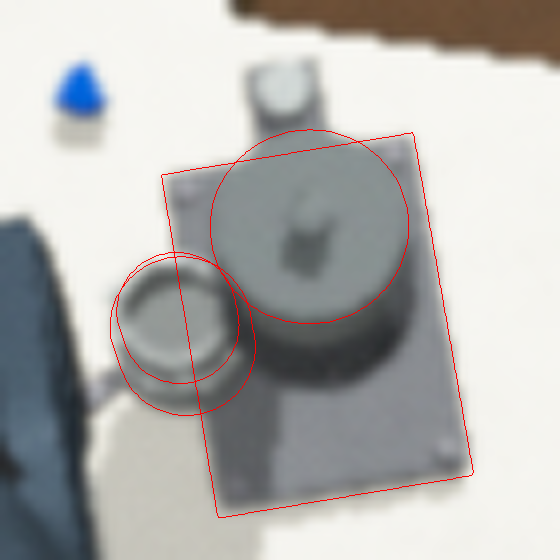

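```bash
python3 -m handwheel '[{"tx":0,"ty":-10,"tz":0,"twist":-0.01},{"tx":0,"ty":-15,"tz":0,"twist":-0.006},{"tx":0,"ty":-15,"tz":0,"twist":0},{"tx":1,"ty":-10,"tz":0,"twist":0},{"tx":0,"ty":-5,"tz":0,"twist":0},{"tx":0,"ty":0,"tz":0,"twist":0}]'
python3 st.py
python3 look.py 5
```

```text
time_s: 6.2
tool_pos: [488.2, 82.8, 67.0]
ee_rot: [1.411, 2.803, -0.007]
ft_force: [-0.4, 0.2, -2.2]
grip_width: 0.152
t 6.2 tcp [488.167  82.836  66.998] cupyaw -0.9324832189432695 rel mount -61.907128280159014 axis [553.71   -5.505] F [-0.442  0.224 -2.196] M [0.14  0.098 0.033] zdir [ 0.001 -0.005 -1.   ] j [ 0.077  0.54   1.925 -0.009  0.676 -0.555] w 0.1515859719332333
```

View pics/z5.png

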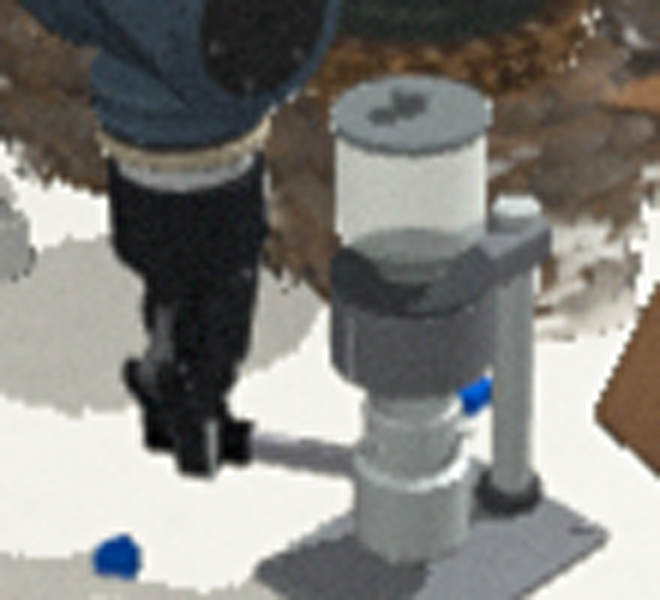

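```bash
python3 - <<'E'
from fit import *
np.set_printoptions(precision=2,suppress=True,linewidth=200)
D=pickle.load(open("d5.pkl","rb"));S=D['scene'];g=cv2.GaussianBlur(S['pixels'],(0,0),.6).astype(int)
for z in(27,50,74,90,107,130,150,165,178,220,258): print(z,proj(S,[552.5,-4.1,z]))
for v in(224,226,228,230,215,212,200,196): print(v,g[v,250:290].sum(1)//3)
E
```

```text
27 [268.23 228.12]
50 [268.19 221.82]
74 [268.15 215.1 ]
90 [268.13 210.54]
107 [268.1  205.62]
130 [268.06 198.84]
150 [268.03 192.82]
165 [268.01 188.23]
178 [267.98 184.19]
220 [267.91 170.8 ]
258 [267.84 158.2 ]
224 [240 241 240 240 241 240 239 225 182 130 121 124 126 129 131 130 128 126 125 124 123 123 125 126 130 140 151 150 122  89  66  52  50  50  49  48  50  56  69 103]
226 [240 241 239 230 219 189 165 149 135 119 122 125 128 130 129 129 128 126 126 125 122 120 122 127 131 140 152 148 117 104 104 103  99  99  98 104 122 131 134 140]
228 [230 219 192 161 146 141 138 127 121 113 120 126 130 130 129 128 128 126 124 123 121 122 123 128 134 141 149 151 139 139 140 140 139 140 139 140 141 139 139 140]
230 [140 129 121 102  97  97  94  88  88  93 107 119 127 128 129 129 127 126 125 122 121 121 125 128 133 137 142 140 137 138 139 140 139 139 137 137 138 137 141 142]
215 [105 104 106 113 119 117 117 120 124 133 125 121 123 134 132 129 130 129 126 125 124 127 130 131 128 129 176 224 227 230 234 210 145 124 124 120 123 144 191 236]
212 [222 222 224 229 235 237 240 241 240 224 181 143 134 134 133 132 132 131 129 128 126 129 134 134 144 147 149 175 201 229 239 211 142 123 122 121 122 142 191 235]
200 [240 239 239 240 223 141  87  86  96  83  78  79  81  80  80  78  79  77  75  76  76  76  73  77  76  77  78  82  86  93 101 112 115 124 126 124 123 132 163 223]
196 [202 229 238 235 196 105  76  84  97  81  80  78  79  81  81  80  80  79  77  76  77  77  78  77  76  76  78  81  86  91  95 101 111 123 127 125 123 130 153 195]
```

```bash
python3 -m handwheel '[{"tx":1,"ty":1.5,"tz":6,"twist":0},{"tx":0,"ty":0,"tz":8,"twist":0},{"tx":0,"ty":0,"tz":5,"twist":0},{"tx":0,"ty":0,"tz":0,"twist":0}]'
python3 st.py
python3 look.py 6
```

```text
time_s: 6.7
tool_pos: [489.4, 86.4, 88.0]
ee_rot: [1.407, 2.805, -0.006]
ft_force: [-0.1, 0.5, -2.0]
grip_width: 0.145
t 6.7 tcp [489.422  86.429  88.029] cupyaw -0.9300888150225131 rel mount -61.769939041050094 axis [555.176  -1.755] F [-0.15   0.493 -1.959] M [0.146 0.049 0.023] zdir [ 0.002 -0.005 -1.   ] j [ 0.084  0.503  1.914 -0.008  0.723 -0.551] w 0.14499377106586336
```

View pics/z6.png

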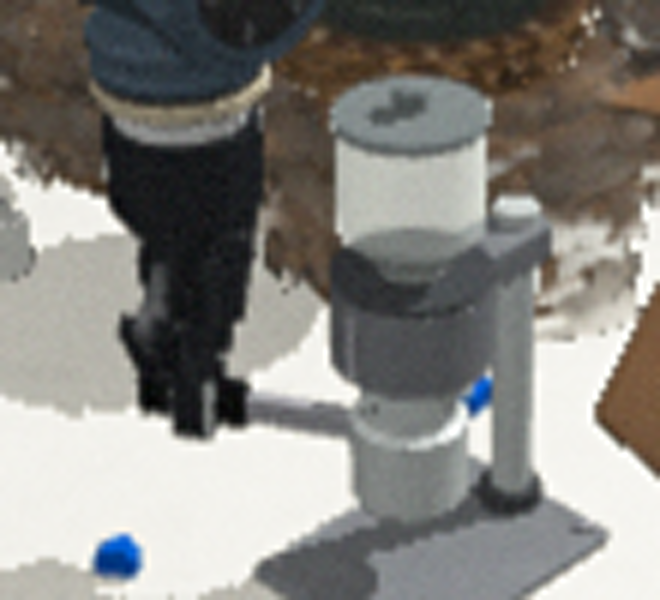

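```bash
python3 -m handwheel '[{"tx":-0.4,"ty":-2,"tz":0,"twist":0},{"tx":0,"ty":0,"tz":0,"twist":0}]'
python3 st.py;  python3 -m handwheel '[{"tx":0,"ty":0,"tz":2,"twist":0},{"tx":0,"ty":0,"tz":2,"twist":0},{"tx":0,"ty":0,"tz":0,"twist":0}]'; python3 st.py
```

```text
time_s: 7.0
tool_pos: [488.4, 84.2, 87.1]
ee_rot: [1.408, 2.806, -0.007]
ft_force: [-0.7, -0.5, -0.9]
grip_width: 0.146
t 7.0 tcp [488.432  84.169  87.114] cupyaw -0.9301581673990882 rel mount -61.773912639527055 axis [554.179  -4.02 ] F [-0.682 -0.517 -0.865] M [ 0.13   0.115 -0.045] zdir [ 0.    -0.005 -1.   ] j [ 0.079  0.503  1.917 -0.008  0.722 -0.555] w 0.14634522175342066
time_s: 7.3
tool_pos: [488.2, 84.0, 91.1]
ee_rot: [1.408, 2.806, -0.008]
ft_force: [0.2, -1.2, -1.1]
grip_width: 0.147
t 7.3 tcp [488.213  84.017  91.069] cupyaw -0.9303830268133584 rel mount -61.78679613494852 axis [553.941  -4.186] F [ 0.213 -1.176 -1.066] M [0.148 0.1   0.012] zdir [-0.001 -0.005 -1.   ] j [ 0.079  0.496  1.916 -0.008  0.731 -0.556] w 0.14658110870815683
```

```bash
python3 -m handwheel '[{"tx":0,"ty":0,"tz":2,"twist":0},{"tx":0,"ty":0,"tz":2,"twist":0},{"tx":0,"ty":0,"tz":0,"twist":0}]'; python3 st.py;python3 -m handwheel '[{"tx":0,"ty":0,"tz":2,"twist":0},{"tx":0,"ty":0,"tz":2,"twist":0},{"tx":0,"ty":0,"tz":0,"twist":0}]'; python3 st.py
```

```text
time_s: 7.6
tool_pos: [488.2, 84.0, 95.5]
ee_rot: [1.408, 2.806, -0.008]
ft_force: [0.1, 0.0, -1.5]
grip_width: 0.151
t 7.6 tcp [488.241  84.015  95.46 ] cupyaw -0.930409961979506 rel mount -61.78833940628927 axis [553.967  -4.19 ] F [ 0.143  0.009 -1.502] M [ 0.052  0.174 -0.004] zdir [-0.    -0.005 -1.   ] j [ 0.079  0.488  1.914 -0.008  0.741 -0.556] w 0.15123304974605983
time_s: 7.9
tool_pos: [488.2, 84.0, 99.8]
ee_rot: [1.408, 2.806, -0.008]
ft_force: [-0.5, -0.1, -1.8]
grip_width: 0.149
t 7.9 tcp [488.25   84.023  99.844] cupyaw -0.9303933647812533 rel mount -61.78738845687765 axis [553.977  -4.181] F [-0.471 -0.141 -1.787] M [ 0.181  0.055 -0.002] zdir [-0.    -0.005 -1.   ] j [ 0.079  0.48   1.912 -0.008  0.75  -0.556] w 0.14905281211883445
```

Rim is inside without contact. Lugs come next; smaller steps.

```bash
for i in 1; do :; done; python3 -m handwheel '[{"tx":0,"ty":0,"tz":1.5,"twist":0},{"tx":0,"ty":0,"tz":1.5,"twist":0},{"tx":0,"ty":0,"tz":0,"twist":0}]'; python3 st.py;python3 -m handwheel '[{"tx":0,"ty":0,"tz":1.5,"twist":0},{"tx":0,"ty":0,"tz":1.5,"twist":0},{"tx":0,"ty":0,"tz":0,"twist":0}]'; python3 st.py
```

```text
time_s: 8.2
tool_pos: [488.2, 84.0, 103.1]
ee_rot: [1.408, 2.806, -0.008]
ft_force: [0.7, 0.1, -1.2]
grip_width: 0.151
t 8.2 tcp [488.248  84.048 103.142] cupyaw -0.930419731665518 rel mount -61.78889916806492 axis [553.973  -4.158] F [ 0.746  0.051 -1.238] M [ 0.121  0.136 -0.056] zdir [-0.    -0.005 -1.   ] j [ 0.079  0.474  1.91  -0.008  0.758 -0.556] w 0.15121558861174647
time_s: 8.5
tool_pos: [488.2, 84.0, 106.3]
ee_rot: [1.408, 2.806, -0.008]
ft_force: [-0.0, -0.4, -2.0]
grip_width: 0.149
t 8.5 tcp [488.179  84.032 106.339] cupyaw -0.9303715388978094 rel mount -61.78613792587217 axis [553.908  -4.17 ] F [-0.02  -0.416 -1.957] M [0.128 0.076 0.022] zdir [-0.001 -0.005 -1.   ] j [ 0.079  0.468  1.909 -0.008  0.765 -0.556] w 0.14871551764704502
```

```bash
python3 -m handwheel '[{"tx":0,"ty":0,"tz":1.5,"twist":0},{"tx":0,"ty":0,"tz":1.5,"twist":0},{"tx":0,"ty":0,"tz":0,"twist":0}]'; python3 st.py;python3 -m handwheel '[{"tx":0,"ty":0,"tz":1.5,"twist":0},{"tx":0,"ty":0,"tz":1.5,"twist":0},{"tx":0,"ty":0,"tz":0,"twist":0}]'; python3 st.py
```

```text
time_s: 8.8
tool_pos: [487.9, 84.1, 109.4]
ee_rot: [1.409, 2.807, -0.008]
ft_force: [0.7, -0.9, -4.4]
grip_width: 0.149
t 8.8 tcp [487.925  84.075 109.352] cupyaw -0.9304357528074749 rel mount -61.78981711188203 axis [553.648  -4.132] F [ 0.743 -0.901 -4.403] M [0.29  0.141 0.019] zdir [-0.001 -0.005 -1.   ] j [ 0.079  0.463  1.908 -0.007  0.772 -0.556] w 0.14911310411141604
time_s: 9.1
tool_pos: [487.8, 84.1, 112.3]
ee_rot: [1.409, 2.807, -0.008]
ft_force: [1.4, -0.1, -4.6]
grip_width: 0.149
t 9.1 tcp [487.795  84.059 112.31 ] cupyaw -0.9303584671525285 rel mount -61.78538897003669 axis [553.525  -4.143] F [ 1.402 -0.109 -4.601] M [0.415 0.085 0.039] zdir [-0.002 -0.005 -1.   ] j [ 0.079  0.458  1.906 -0.007  0.779 -0.556] w 0.14881771348439712
```

```bash
python3 -m handwheel '[{"tx":0,"ty":0,"tz":1.5,"twist":0},{"tx":0,"ty":0,"tz":1.5,"twist":0},{"tx":0,"ty":0,"tz":0,"twist":0}]'; python3 st.py;python3 -m handwheel '[{"tx":0,"ty":0,"tz":2,"twist":0},{"tx":0,"ty":0,"tz":0,"twist":0}]'; python3 st.py; python3 look.py 7
```

```text
time_s: 9.4
tool_pos: [487.7, 84.0, 115.3]
ee_rot: [1.409, 2.807, -0.009]
ft_force: [1.7, -1.0, -5.8]
grip_width: 0.151
t 9.4 tcp [487.693  84.039 115.287] cupyaw -0.9303755399200425 rel mount -61.78636716755986 axis [553.421  -4.164] F [ 1.714 -0.989 -5.771] M [0.393 0.084 0.109] zdir [-0.002 -0.005 -1.   ] j [ 0.079  0.453  1.905 -0.007  0.787 -0.557] w 0.15057714624664537
time_s: 9.6
tool_pos: [487.6, 84.0, 117.2]
ee_rot: [1.409, 2.808, -0.009]
ft_force: [2.8, -1.4, -6.5]
grip_width: 0.153
t 9.6 tcp [487.616  84.    117.205] cupyaw -0.9302690147103544 rel mount -61.78026372263299 axis [553.354  -4.196] F [ 2.81  -1.393 -6.486] M [ 0.33  -0.067  0.116] zdir [-0.002 -0.005 -1.   ] j [ 0.079  0.449  1.904 -0.007  0.791 -0.557] w 0.1529281265168091
```

View pics/z7.png

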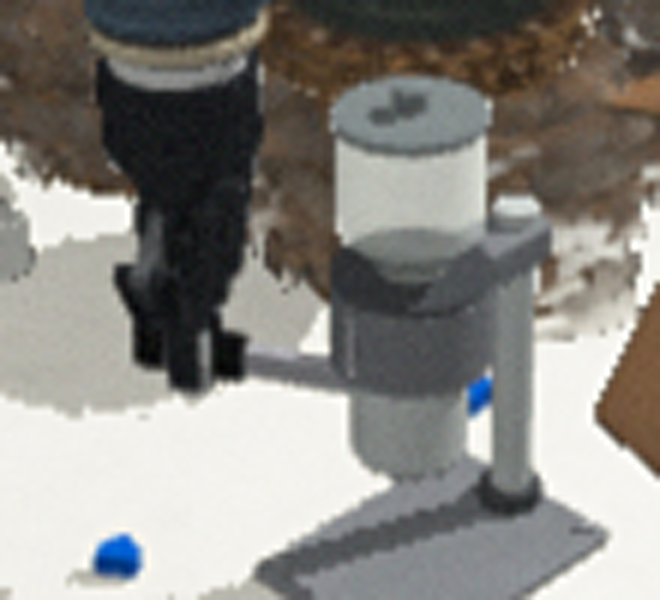

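```bash
python3 -m handwheel '[{"tx":0.8,"ty":-0.3,"tz":0,"twist":0},{"tx":0,"ty":0,"tz":0,"twist":0}]'; python3 st.py
cat > arc.py <<'E'
# usage: arc.py step n  [Ax Ay]  : rows to turn about axis A (default current modelled cup axis)
from h import *
import sys
from scipy.spatial.transform import Rotation as R
OFF=np.array([108.9,-1.8])
def rot(a): return np.array([[np.cos(a),-np.sin(a)],[np.sin(a),np.cos(a)]])
s=ctrl.read_state();r=R.from_rotvec(s['ee_rot']).as_matrix();yaw=np.arctan2(r[1,1],r[0,1])-np.pi/2;p=s['tool_pos'][:2]
A=p+rot(yaw)@OFF;print('axis now',A)
if len(sys.argv)>3:A=np.array([float(v) for v in sys.argv[3:5]])
st=float(sys.argv[1])
q=p
for i in range(int(sys.argv[2])):
    n=A-rot(yaw+st*(i+1))@OFF;print(np.round(n-q,1),st);q=n
E
python3 arc.py 0.06 6
```

```text
time_s: 9.9
tool_pos: [487.9, 83.9, 117.0]
ee_rot: [-1.409, -2.806, 0.01]
ft_force: [1.6, -0.6, -5.2]
grip_width: 0.148
t 9.9 tcp [487.855  83.873 116.961] cupyaw -0.9306723006370857 rel mount -61.803370304171715 axis [553.557  -4.349] F [ 1.621 -0.598 -5.15 ] M [0.357 0.138 0.006] zdir [-0.004 -0.005 -1.   ] j [ 0.078  0.451  1.903 -0.006  0.793 -0.557] w 0.14842752949118548
axis now [551.45639348  -4.54198504]
[-5.2 -4. ] 0.06
[-4.9 -4.3] 0.06
[-4.7 -4.6] 0.06
[-4.4 -4.8] 0.06
[-4.1 -5.1] 0.06
[-3.8 -5.3] 0.06
```

```bash
python3 -m handwheel '[{"tx":-2.6,"ty":-2,"tz":0,"twist":0.03},{"tx":-2.6,"ty":-2,"tz":0,"twist":0.03},{"tx":0,"ty":0,"tz":0,"twist":0}]'; python3 st.py;python3 arc.py 0.06 4 551.5 -4.5
```

```text
time_s: 10.2
tool_pos: [482.8, 79.9, 117.0]
ee_rot: [-1.321, -2.849, 0.009]
ft_force: [1.0, 1.0, -5.9]
grip_width: 0.146
t 10.2 tcp [482.783  79.905 117.043] cupyaw -0.8684400747466079 rel mount -58.23772641094256 axis [553.845  -4.06 ] F [ 0.955  0.955 -5.925] M [0.505 0.222 0.094] zdir [-0.003 -0.005 -1.   ] j [ 0.071  0.442  1.918 -0.007  0.786 -0.626] w 0.14571772444527784
axis now [551.7606236  -4.3834261]
[-5.2 -4.4] 0.06
[-4.7 -4.6] 0.06
[-4.4 -4.8] 0.06
[-4.1 -5.1] 0.06
```

```bash
python3 -m handwheel '[{"tx":-5,"ty":-4.4,"tz":0,"twist":0.06},{"tx":-4.7,"ty":-4.6,"tz":0,"twist":0.06},{"tx":-4.4,"ty":-4.8,"tz":0,"twist":0.06},{"tx":0,"ty":0,"tz":0,"twist":0}]'; python3 st.py;python3 arc.py 0.06 4 551.6 -4.4
```

```text
time_s: 10.6
tool_pos: [469.0, 65.7, 117.3]
ee_rot: [1.056, 2.958, -0.009]
ft_force: [0.6, 0.0, -6.4]
grip_width: 0.147
t 10.6 tcp [469.017  65.689 117.264] cupyaw -0.6860047895566149 rel mount -47.78495453529043 axis [554.133  -3.991] F [ 0.563  0.022 -6.409] M [0.37  0.375 0.048] zdir [-0.001 -0.006 -1.   ] j [ 0.044  0.418  1.958 -0.008  0.767 -0.835] w 0.14679247909983784
axis now [552.14173382  -4.68673822]
[-4.6 -4.8] 0.06
[-3.8 -5.3] 0.06
[-3.4 -5.6] 0.06
[-3.1 -5.8] 0.06
```

```bash
python3 -m handwheel '[{"tx":-4.4,"ty":-4.8,"tz":0,"twist":0.06},{"tx":-3.8,"ty":-5.3,"tz":0,"twist":0.06},{"tx":-3.4,"ty":-5.6,"tz":0,"twist":0.06},{"tx":0,"ty":0,"tz":0,"twist":0}]'; python3 st.py;python3 arc.py 0.06 4 552 -4.5
```

```text
time_s: 11.0
tool_pos: [458.4, 50.0, 117.5]
ee_rot: [0.792, 3.038, -0.009]
ft_force: [-0.5, 0.8, -6.5]
grip_width: 0.154
t 11.0 tcp [458.379  49.997 117.53 ] cupyaw -0.5099943943912975 rel mount -37.70030174188791 axis [554.382  -3.702] F [-0.546  0.762 -6.517] M [0.307 0.491 0.064] zdir [ 0.001 -0.006 -1.   ] j [ 0.011  0.399  1.99  -0.009  0.752 -1.044] w 0.153582000184713
axis now [552.54285817  -4.73591456]
[-3.7 -5.5] 0.06
[-2.8 -5.9] 0.06
[-2.4 -6.1] 0.06
[-2.  -6.2] 0.06
```

```bash
python3 -m handwheel '[{"tx":-3.3,"ty":-5.6,"tz":0,"twist":0.06},{"tx":-2.8,"ty":-5.9,"tz":0,"twist":0.06},{"tx":-2.4,"ty":-6.1,"tz":0,"twist":0.06},{"tx":0,"ty":0,"tz":0,"twist":0}]'; python3 st.py;python3 arc.py 0.06 4 552.2 -4.6
```

```text
time_s: 11.4
tool_pos: [450.7, 33.1, 117.6]
ee_rot: [0.528, 3.094, -0.008]
ft_force: [-0.4, 0.2, -6.1]
grip_width: 0.151
t 11.4 tcp [450.747  33.076 117.632] cupyaw -0.3378206272099107 rel mount -27.835471539526406 axis [554.53   -3.381] F [-0.442  0.231 -6.112] M [0.251 0.507 0.036] zdir [ 0.002 -0.005 -1.   ] j [-0.027  0.385  2.013 -0.008  0.741 -1.254] w 0.15095865826945823
axis now [552.89513257  -4.71498082]
[-2.8 -6.1] 0.06
[-1.7 -6.3] 0.06
[-1.3 -6.4] 0.06
[-0.9 -6.5] 0.06
```

```bash
python3 -m handwheel '[{"tx":-2.5,"ty":-6.1,"tz":0,"twist":0.06},{"tx":-1.7,"ty":-6.3,"tz":0,"twist":0.06},{"tx":-1.3,"ty":-6.4,"tz":0,"twist":0.06},{"tx":0,"ty":0,"tz":0,"twist":0}]'; python3 st.py;python3 arc.py 0.03 4 552.6 -4.6
```

```text
time_s: 11.8
tool_pos: [446.0, 15.3, 117.7]
ee_rot: [0.264, 3.128, -0.007]
ft_force: [-0.5, 0.2, -5.9]
grip_width: 0.148
t 11.8 tcp [446.023  15.326 117.65 ] cupyaw -0.1682449628800764 rel mount -18.11950166529976 axis [554.47   -3.093] F [-0.463  0.244 -5.915] M [ 0.113  0.633 -0.01 ] zdir [ 0.002 -0.005 -1.   ] j [-0.067  0.376  2.028 -0.007  0.735 -1.465] w 0.14758184427502163
axis now [553.08380671  -4.68371297]
[-1.  -3.1] 0.03
[-0.5 -3.2] 0.03
[-0.4 -3.2] 0.03
[-0.3 -3.3] 0.03
```

```bash
cat >> st.py <<'E'
A=np.array([552.7,-4.6]);rr=(p[:2]-A)/1000;F=s['ft_force'];print('TORQUE about axis',s['moment'][2]+rr[0]*F[1]-rr[1]*F[0])
E
cat > s.py <<'E'
import subprocess
o=subprocess.run(['python3','st.py'],capture_output=True,text=True).stdout.split('\n');print(o[0][:170].split('axis')[0],o[-2])
subprocess.run(['python3','arc.py','0.02','2','552.7','-4.6'])
E
python3 -m handwheel '[{"tx":-0.8,"ty":-3.1,"tz":0,"twist":0.03},{"tx":-0.5,"ty":-2.5,"tz":0,"twist":0.022},{"tx":0,"ty":0,"tz":0,"twist":0}]'; python3 s.py
```

```text
time_s: 12.1
tool_pos: [445.2, 10.7, 117.6]
ee_rot: [0.197, 3.133, -0.007]
ft_force: [-0.5, -0.8, -5.9]
grip_width: 0.148
axis now [553.03747328  -4.65104515]
[-0.6 -2.1] 0.02
[-0.2 -2.2] 0.02
t 12.1 tcp [445.216  10.745 117.633] cupyaw -0.1253084893991705 rel mount -15.659422947668471  TORQUE about axis 0.056074290163260515
```

```bash
python3 -m handwheel '[{"tx":-0.4,"ty":-2.1,"tz":0,"twist":0.02},{"tx":0,"ty":0,"tz":0,"twist":0}]'; python3 s.py;python3 -m handwheel '[{"tx":-0.2,"ty":-2.2,"tz":0,"twist":0.02},{"tx":0,"ty":0,"tz":0,"twist":0}]'; python3 s.py
```

```text
time_s: 12.3
tool_pos: [444.9, 8.9, 117.6]
ee_rot: [0.167, 3.135, -0.007]
ft_force: [0.2, -0.4, -6.4]
grip_width: 0.15
axis now [553.00442097  -4.50693865]
[-0.6 -2.3] 0.02
[-0.2 -2.2] 0.02
t 12.3 tcp [444.916   8.886 117.612] cupyaw -0.10675248607102672 rel mount -14.596242272335124  TORQUE about axis -0.07140540753693246
time_s: 12.5
tool_pos: [444.7, 6.6, 117.6]
ee_rot: [0.135, 3.137, -0.007]
ft_force: [-0.2, -1.4, -6.3]
grip_width: 0.146
axis now [553.03072857  -4.51995225]
[-0.5 -2.2] 0.02
[-0.2 -2.2] 0.02
t 12.5 tcp [444.688   6.632 117.603] cupyaw -0.08604549184863286 rel mount -13.409818896990174  TORQUE about axis 0.005861096259748353
```

```bash
python3 -m handwheel '[{"tx":-0.1,"ty":-2.2,"tz":0,"twist":0.02},{"tx":0,"ty":0,"tz":0,"twist":0}]'; python3 s.py
```

```text
time_s: 12.7
tool_pos: [444.5, 4.2, 117.6]
ee_rot: [0.102, 3.138, -0.007]
ft_force: [-0.2, 0.9, -5.4]
grip_width: 0.151
axis now [553.04417201  -4.59722118]
[-0.5 -2.2] 0.02
[-0.1 -2.2] 0.02
t 12.7 tcp [444.488   4.238 117.589] cupyaw -0.0646821789516081 rel mount -12.185791231573255  TORQUE about axis -0.16930123995742197
```

```bash
python3 -m handwheel '[{"tx":-0.2,"ty":-2.2,"tz":0,"twist":0.02},{"tx":0,"ty":0,"tz":0,"twist":0}]'; python3 s.py
```

```text
time_s: 12.9
tool_pos: [444.3, 1.8, 117.6]
ee_rot: [0.067, 3.139, -0.007]
ft_force: [-0.1, -0.4, -5.3]
grip_width: 0.146
axis now [553.06227188  -4.62520168]
[-0.5 -2.2] 0.02
[-0.1 -2.2] 0.02
t 12.9 tcp [444.339   1.839 117.602] cupyaw -0.042855330884496334 rel mount -10.935204957254472  TORQUE about axis -0.018980414636168112
```

```bash
python3 -m handwheel '[{"tx":-0.1,"ty":-2.2,"tz":0,"twist":0.02},{"tx":0,"ty":0,"tz":0,"twist":0}]'; python3 s.py
```

```text
time_s: 13.1
tool_pos: [444.2, -0.6, 117.6]
ee_rot: [0.033, 3.139, -0.007]
ft_force: [0.4, 0.3, -6.3]
grip_width: 0.149
axis now [553.05028464  -4.6518807 ]
[-0.4 -2.1] 0.02
[-0.  -2.2] 0.02
t 13.1 tcp [444.212  -0.561 117.602] cupyaw -0.021040484015058425 rel mount -9.685306300911504  TORQUE about axis -0.10907010467102819
```

```bash
python3 -m handwheel '[{"tx":0,"ty":-2.2,"tz":0,"twist":0.02},{"tx":0,"ty":0,"tz":0,"twist":0}]'; python3 s.py
```

```text
time_s: 13.3
tool_pos: [444.1, -3.0, 117.6]
ee_rot: [-0.001, 3.14, -0.007]
ft_force: [-0.1, -0.3, -5.5]
grip_width: 0.152
axis now [553.04883263  -4.67227672]
[-0.4 -2.1] 0.02
[ 0.  -2.2] 0.02
t 13.3 tcp [444.147  -2.962 117.576] cupyaw 0.0008235906809166416 rel mount -8.432587097873354  TORQUE about axis 0.005627466668104233
```

```bash
python3 -m handwheel '[{"tx":0,"ty":-2.2,"tz":0,"twist":0.02},{"tx":0,"ty":0,"tz":0,"twist":0}]'; python3 s.py
```

```text
time_s: 13.5
tool_pos: [444.1, -5.3, 117.6]
ee_rot: [-0.036, 3.139, -0.007]
ft_force: [0.1, 0.3, -5.9]
grip_width: 0.151
axis now [553.05257646  -4.63474115]
[-0.3 -2.1] 0.02
[ 0.1 -2.2] 0.02
t 13.5 tcp [444.14   -5.315 117.57 ] cupyaw 0.022771440109023544 rel mount -7.175067956254211  TORQUE about axis -0.05166944905920787
```

```bash
python3 -m handwheel '[{"tx":0.1,"ty":-2.2,"tz":0,"twist":0.02},{"tx":0,"ty":0,"tz":0,"twist":0}]'; python3 s.py
```

```text
time_s: 13.7
tool_pos: [444.2, -7.7, 117.5]
ee_rot: [-0.07, 3.139, -0.007]
ft_force: [0.1, 0.8, -5.7]
grip_width: 0.149
axis now [553.04772305  -4.63487018]
[-0.3 -2.1] 0.02
[ 0.1 -2.2] 0.02
t 13.7 tcp [444.176  -7.705 117.534] cupyaw 0.044722585076900856 rel mount -5.917359994115006  TORQUE about axis -0.09255149819139219
```

```bash
python3 -m handwheel '[{"tx":0.1,"ty":-2.2,"tz":0,"twist":0.02},{"tx":0,"ty":0,"tz":0,"twist":0}]'; python3 s.py
```

```text
time_s: 13.9
tool_pos: [444.3, -10.1, 117.6]
ee_rot: [-0.104, 3.138, -0.007]
ft_force: [-0.1, 0.2, -6.0]
grip_width: 0.149
axis now [553.09144212  -4.65730437]
[-0.3 -2.1] 0.02
[ 0.2 -2.2] 0.02
t 13.9 tcp [444.313 -10.1   117.566] cupyaw 0.06652308727477885 rel mount -4.668283226910922  TORQUE about axis -0.06197225237239958
```

```bash
python3 -m handwheel '[{"tx":0.1,"ty":-2.2,"tz":0,"twist":0.02},{"tx":0,"ty":0,"tz":0,"twist":0}]'; python3 s.py
```

```text
time_s: 14.1
tool_pos: [444.5, -12.5, 117.6]
ee_rot: [-0.139, 3.136, -0.007]
ft_force: [-1.1, -0.8, -5.6]
grip_width: 0.154
axis now [553.09080628  -4.67575155]
[-0.2 -2.1] 0.02
[ 0.2 -2.2] 0.02
t 14.1 tcp [444.457 -12.495 117.573] cupyaw 0.08838463718542333 rel mount -3.415708683416391  TORQUE about axis 0.06163168597399817
```

```bash
python3 -m handwheel '[{"tx":0.2,"ty":-2.2,"tz":0,"twist":0.02},{"tx":0,"ty":0,"tz":0,"twist":0}]'; python3 s.py
```

```text
time_s: 14.3
tool_pos: [444.6, -14.9, 117.5]
ee_rot: [-0.173, 3.135, -0.007]
ft_force: [0.4, 0.5, -6.2]
grip_width: 0.149
axis now [553.07270877  -4.69748144]
[-0.1 -2.1] 0.02
[ 0.3 -2.2] 0.02
t 14.3 tcp [444.636 -14.893 117.55 ] cupyaw 0.11027535784733256 rel mount -2.161462778989165  TORQUE about axis -0.009591950089540387
```

```bash
python3 -m handwheel '[{"tx":0.2,"ty":-2.2,"tz":0,"twist":0.02},{"tx":0,"ty":0,"tz":0,"twist":0}]'; python3 s.py
```

```text
time_s: 14.5
tool_pos: [444.9, -17.3, 117.6]
ee_rot: [-0.207, 3.133, -0.007]
ft_force: [0.6, 0.0, -6.1]
grip_width: 0.157
axis now [553.07765715  -4.73275195]
[-0.1 -2. ] 0.02
[ 0.3 -2.2] 0.02
t 14.5 tcp [444.89  -17.297 117.57 ] cupyaw 0.13214031540786797 rel mount -0.9086929915378253  TORQUE about axis 0.01949311393992021
```

```bash
python3 -m handwheel '[{"tx":0.3,"ty":-2.2,"tz":0,"twist":0.02},{"tx":0,"ty":0,"tz":0,"twist":0}]'; python3 s.py
```

```text
time_s: 14.7
tool_pos: [445.2, -19.7, 117.6]
ee_rot: [-0.242, 3.13, -0.007]
ft_force: [0.4, 0.0, -6.8]
grip_width: 0.149
axis now [553.08246493  -4.74274723]
[-0.1 -2. ] 0.02
[ 0.4 -2.1] 0.02
t 14.7 tcp [445.196 -19.678 117.551] cupyaw 0.15408717159689767 rel mount 0.34876924167414625  TORQUE about axis 0.07009009947160413
```

```bash
python3 -m handwheel '[{"tx":0.3,"ty":-2.1,"tz":0,"twist":0.02},{"tx":0,"ty":0,"tz":0,"twist":0}]'; python3 s.py
```

```text
time_s: 14.9
tool_pos: [445.5, -22.0, 117.6]
ee_rot: [-0.276, 3.127, -0.007]
ft_force: [-0.4, -0.5, -6.3]
grip_width: 0.147
axis now [553.05657629  -4.68849932]
[ 0.  -2.1] 0.02
[ 0.4 -2.1] 0.02
t 14.9 tcp [445.522 -21.974 117.564] cupyaw 0.17590344611658537 rel mount 1.598749696351049  TORQUE about axis 0.06081412581095325
```

```bash
python3 -m handwheel '[{"tx":0.3,"ty":-2.1,"tz":0,"twist":0.02},{"tx":0,"ty":0,"tz":0,"twist":0}]'; python3 s.py
```

```text
time_s: 15.1
tool_pos: [445.9, -24.3, 117.6]
ee_rot: [-0.31, 3.124, -0.007]
ft_force: [1.0, -0.1, -7.0]
grip_width: 0.153
axis now [553.02248795  -4.6683676 ]
[ 0.1 -2.1] 0.02
[ 0.5 -2.1] 0.02
t 15.1 tcp [445.89 -24.29 117.57] cupyaw 0.19767481873672632 rel mount 2.8461574616918024  TORQUE about axis 0.003934465810212888
```

```bash
python3 -m handwheel '[{"tx":0.4,"ty":-2.1,"tz":0,"twist":0.02},{"tx":0,"ty":0,"tz":0,"twist":0}]'; python3 s.py
```

```text
time_s: 15.3
tool_pos: [446.3, -26.6, 117.5]
ee_rot: [-0.344, 3.12, -0.007]
ft_force: [0.3, 1.6, -6.0]
grip_width: 0.15
axis now [552.99838486  -4.62643742]
[ 0.2 -2.1] 0.02
[ 0.5 -2.1] 0.02
t 15.3 tcp [446.319 -26.579 117.542] cupyaw 0.219477503715918 rel mount 4.095359293052761  TORQUE about axis -0.16255761995589446
```

```bash
python3 -m handwheel '[{"tx":0.4,"ty":-2.1,"tz":0,"twist":0.02},{"tx":0,"ty":0,"tz":0,"twist":0}]'; python3 s.py
```

```text
time_s: 15.5
tool_pos: [446.8, -28.9, 117.6]
ee_rot: [-0.378, 3.116, -0.007]
ft_force: [0.0, -0.7, -5.9]
grip_width: 0.153
axis now [552.99995613  -4.65160771]
[ 0.2 -2.1] 0.02
[ 0.5 -2.1] 0.02
t 15.5 tcp [446.822 -28.915 117.578] cupyaw 0.24118493505694083 rel mount 5.339103492963377  TORQUE about axis 0.06284342240826318
```

```bash
python3 -m handwheel '[{"tx":0.5,"ty":-2.1,"tz":0,"twist":0.02},{"tx":0,"ty":0,"tz":0,"twist":0}]'; python3 s.py
```

```text
time_s: 15.7
tool_pos: [447.5, -31.3, 117.6]
ee_rot: [-0.411, 3.112, -0.007]
ft_force: [0.1, 0.1, -5.6]
grip_width: 0.154
axis now [553.09564799  -4.75045361]
[ 0.2 -2. ] 0.02
[ 0.6 -2.1] 0.02
t 15.7 tcp [447.462 -31.284 117.603] cupyaw 0.26262577016192035 rel mount 6.56757285371464  TORQUE about axis -0.17775013167259462
```

```bash
python3 -m handwheel '[{"tx":0.5,"ty":-2.1,"tz":0,"twist":0.02},{"tx":0,"ty":0,"tz":0,"twist":0}]'; python3 s.py
```

```text
time_s: 15.9
tool_pos: [448.2, -33.7, 117.7]
ee_rot: [-0.444, 3.107, -0.007]
ft_force: [0.7, -0.4, -6.1]
grip_width: 0.151
axis now [553.23062091  -4.97145377]
[ 0.1 -1.7] 0.02
[ 0.6 -2.1] 0.02
t 15.9 tcp [448.184 -33.739 117.681] cupyaw 0.28383133909062597 rel mount 7.782562455503226  TORQUE about axis -0.17860650445788656
```

```bash
python3 -m handwheel '[{"tx":0.2,"ty":-0.8,"tz":0,"twist":0.01},{"tx":0,"ty":0,"tz":0,"twist":0}]'; python3 st.py
```

```text
time_s: 16.1
tool_pos: [448.5, -34.7, 117.7]
ee_rot: [-0.46, 3.104, -0.007]
ft_force: [0.6, -0.1, -6.1]
grip_width: 0.147
t 16.1 tcp [448.47  -34.713 117.69 ] cupyaw 0.2941555149533628 rel mount 8.37409415938888 axis [553.745  -2.821] F [ 0.622 -0.088 -6.131] M [-0.192  0.455 -0.353] zdir [ 0.004 -0.004 -1.   ] j [-0.179  0.38   2.021 -0.005  0.736 -2.041] w 0.14745658476527732
TORQUE about axis -0.3251735549526057
```

```bash
python3 -m handwheel '[{"tx":0.2,"ty":-0.8,"tz":0,"twist":0.008},{"tx":0,"ty":0,"tz":0,"twist":0}]'; python3 st.py
```

```text
time_s: 16.3
tool_pos: [448.7, -35.5, 117.7]
ee_rot: [-0.473, 3.102, -0.007]
ft_force: [0.5, -0.2, -6.9]
grip_width: 0.148
t 16.3 tcp [448.704 -35.523 117.686] cupyaw 0.30243867004221037 rel mount 8.848683987032159 axis [553.711  -2.759] F [ 0.499 -0.243 -6.873] M [-0.188  0.476 -0.44 ] zdir [ 0.004 -0.004 -1.   ] j [-0.181  0.381  2.02  -0.004  0.736 -2.051] w 0.14781469054571034
TORQUE about axis -0.3993729864373212
```

```bash
python3 arc.py -0.03 1; python3 -m handwheel '[{"tx":-0.9,"ty":3.1,"tz":0,"twist":-0.03},{"tx":0,"ty":0,"tz":0,"twist":0},{"tx":0,"ty":0,"tz":0,"twist":0}]'; python3 st.py
```

```text
axis now [553.19741555  -4.80540881]
[-0.9  3.1] -0.03
time_s: 16.6
tool_pos: [447.9, -32.7, 117.7]
ee_rot: [-0.427, 3.109, -0.008]
ft_force: [0.7, -2.4, -6.9]
grip_width: 0.151
t 16.6 tcp [447.94  -32.651 117.733] cupyaw 0.2730615056656702 rel mount 7.165496454194337 axis [553.864  -2.986] F [ 0.69  -2.409 -6.916] M [-0.367  0.522 -0.241] zdir [ 0.004 -0.004 -1.   ] j [-0.175  0.379  2.022 -0.005  0.735 -2.014] w 0.150700874593536
TORQUE about axis 0.0306951129363596
```

```bash
python3 -m handwheel '[{"tx":0,"ty":0,"tz":-1.5,"twist":0},{"tx":0,"ty":0,"tz":-1.5,"twist":0},{"tx":0,"ty":0,"tz":0,"twist":0}]'; python3 st.py;
```

```text
time_s: 16.9
tool_pos: [448.1, -32.8, 114.6]
ee_rot: [-0.429, 3.108, -0.008]
ft_force: [0.1, -0.7, -5.2]
grip_width: 0.153
t 16.9 tcp [448.077 -32.807 114.635] cupyaw 0.27452995870396113 rel mount 7.249632615701569 axis [553.958  -2.986] F [ 0.138 -0.671 -5.245] M [-0.315  0.458 -0.208] zdir [ 0.005 -0.005 -1.   ] j [-0.175  0.385  2.024 -0.006  0.727 -2.016] w 0.1534402782458437
TORQUE about axis -0.13382355000356083
```

```bash
python3 -m handwheel '[{"tx":0,"ty":0,"tz":-1.2,"twist":0},{"tx":0,"ty":0,"tz":0,"twist":0}]'; python3 st.py;
```

```text
time_s: 17.1
tool_pos: [448.2, -32.8, 113.4]
ee_rot: [-0.43, 3.108, -0.008]
ft_force: [-0.4, -2.0, -5.1]
grip_width: 0.147
t 17.1 tcp [448.153 -32.843 113.363] cupyaw 0.27478633102025474 rel mount 7.2643216674091855 axis [554.026  -2.996] F [-0.446 -1.998 -5.079] M [-0.275  0.429 -0.175] zdir [ 0.005 -0.005 -1.   ] j [-0.175  0.388  2.024 -0.005  0.724 -2.016] w 0.1474566831103214
TORQUE about axis 0.021614581755191528
```

```bash
python3 -m handwheel '[{"tx":0,"ty":0,"tz":-1.2,"twist":0},{"tx":0,"ty":0,"tz":0,"twist":0}]'; python3 st.py;
```

```text
time_s: 17.3
tool_pos: [448.2, -32.9, 112.1]
ee_rot: [-0.43, 3.108, -0.008]
ft_force: [-0.3, -2.4, -4.1]
grip_width: 0.151
t 17.3 tcp [448.172 -32.87  112.143] cupyaw 0.27486643170664316 rel mount 7.268911098675343 axis [554.043  -3.014] F [-0.298 -2.444 -4.148] M [-0.265  0.437 -0.212] zdir [ 0.005 -0.005 -1.   ] j [-0.175  0.39   2.025 -0.006  0.721 -2.016] w 0.15080869077968376
TORQUE about axis 0.035225638961643754
```

```bash
python3 -m handwheel '[{"tx":0,"ty":0,"tz":-1,"twist":0},{"tx":0,"ty":0,"tz":0,"twist":0}]'; python3 st.py;
```

```text
time_s: 17.5
tool_pos: [448.3, -32.9, 111.2]
ee_rot: [-0.43, 3.107, -0.008]
ft_force: [-0.4, -2.1, -2.7]
grip_width: 0.148
t 17.5 tcp [448.326 -32.888 111.206] cupyaw 0.27491639912192434 rel mount 7.271774020684132 axis [554.195  -3.027] F [-0.44  -2.068 -2.746] M [-0.254  0.36  -0.204] zdir [ 0.005 -0.005 -1.   ] j [-0.175  0.392  2.026 -0.005  0.718 -2.016] w 0.14814310569287403
TORQUE about axis -0.0007740263504924638
```

```bash
python3 -m handwheel '[{"tx":0,"ty":0,"tz":-0.8,"twist":0},{"tx":0,"ty":0,"tz":0,"twist":0}]'; python3 st.py; python3 look.py 8
```

```text
time_s: 17.7
tool_pos: [448.5, -32.9, 110.6]
ee_rot: [-0.43, 3.107, -0.009]
ft_force: [-1.8, -1.2, -0.7]
grip_width: 0.147
t 17.7 tcp [448.463 -32.914 110.56 ] cupyaw 0.27491282724401844 rel mount 7.271569367155188 axis [554.333  -3.053] F [-1.75  -1.249 -0.673] M [-0.172  0.315 -0.202] zdir [ 0.006 -0.005 -1.   ] j [-0.175  0.393  2.026 -0.005  0.716 -2.017] w 0.1472710700826466
TORQUE about axis -0.12165818472894184
```

View pics/z8.png

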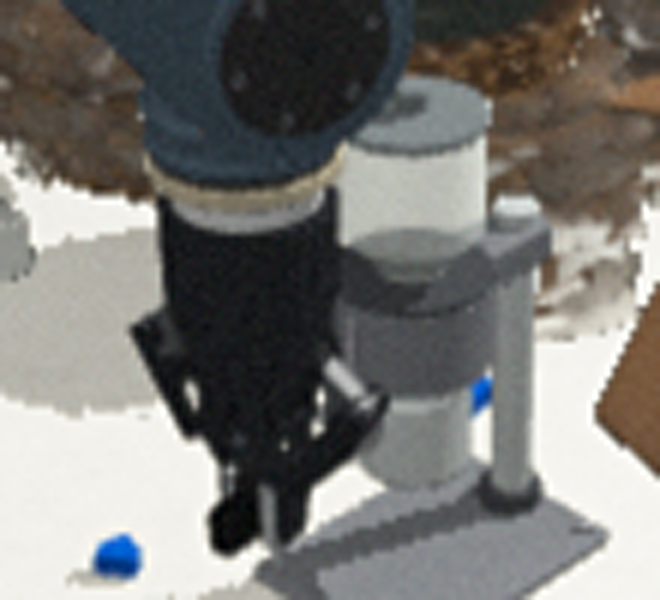

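```bash
python3 -m handwheel '[{"tx":0,"ty":0,"tz":-0.3,"twist":0},{"tx":0,"ty":0,"tz":0,"twist":0}]'; python3 -m handwheel '[{"tx":0,"ty":0,"tz":0,"twist":0},{"tx":0,"ty":0,"tz":0,"twist":0},{"tx":0,"ty":0,"tz":0,"twist":0},{"tx":0,"ty":0,"tz":0,"twist":0},{"tx":0,"ty":0,"tz":0,"twist":0}]' 40; python3 st.py; python3 look.py 9
```

```text
time_s: 18.0
tool_pos: [448.5, -32.9, 110.4]
ee_rot: [-0.43, 3.107, -0.009]
ft_force: [-1.9, -1.7, -0.7]
grip_width: 0.146
time_s: 18.5
tool_pos: [449.8, -32.8, 111.1]
ee_rot: [-0.431, 3.103, -0.01]
ft_force: [-0.7, -0.7, 0.1]
grip_width: 0.471
t 18.5 tcp [449.838 -32.757 111.07 ] cupyaw 0.2757158365292396 rel mount 7.317578410108177 axis [555.684  -2.811] F [-0.699 -0.65   0.056] M [-0.006 -0.028 -0.01 ] zdir [ 0.01  -0.005 -1.   ] j [-0.174  0.393  2.024 -0.005  0.714 -2.017] w 0.47119457591831093
TORQUE about axis 0.03713365170275343
```

View pics/z9.png

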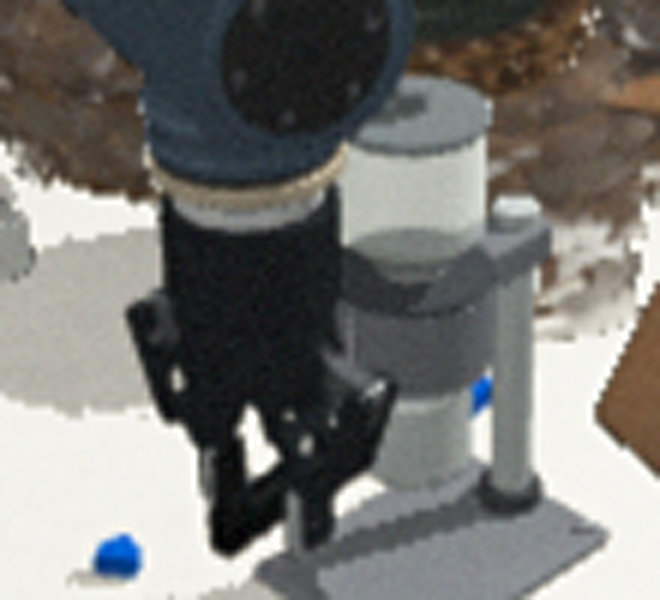

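```bash
python3 -m handwheel '[{"tx":-1,"ty":0,"tz":6,"twist":0},{"tx":-1,"ty":0,"tz":10,"twist":0},{"tx":-1,"ty":0,"tz":15,"twist":0},{"tx":-2,"ty":0,"tz":20,"twist":0},{"tx":-5,"ty":0,"tz":20,"twist":0},{"tx":-10,"ty":0,"tz":10,"twist":0},{"tx":-15,"ty":0,"tz":0,"twist":0}]'; python3 -m handwheel '[{"tx":-25,"ty":10,"tz":10,"twist":0},{"tx":-30,"ty":30,"tz":10,"twist":0},{"tx":-30,"ty":40,"tz":10,"twist":0},{"tx":-20,"ty":40,"tz":10,"twist":0},{"tx":0,"ty":40,"tz":0,"twist":0},{"tx":0,"ty":40,"tz":0,"twist":0},{"tx":0,"ty":30,"tz":0,"twist":0},{"tx":0,"ty":0,"tz":0,"twist":0}]';  python3 look.py 10
```

```text
time_s: 19.3
tool_pos: [414.4, -32.8, 199.3]
ee_rot: [-0.431, 3.101, -0.011]
ft_force: [-0.1, -0.2, -1.4]
grip_width: 0.469
time_s: 20.1
tool_pos: [302.7, 203.2, 248.0]
ee_rot: [-0.422, 3.09, -0.008]
ft_force: [0.3, -0.4, 0.5]
grip_width: 0.475
```

View pics/z10.png

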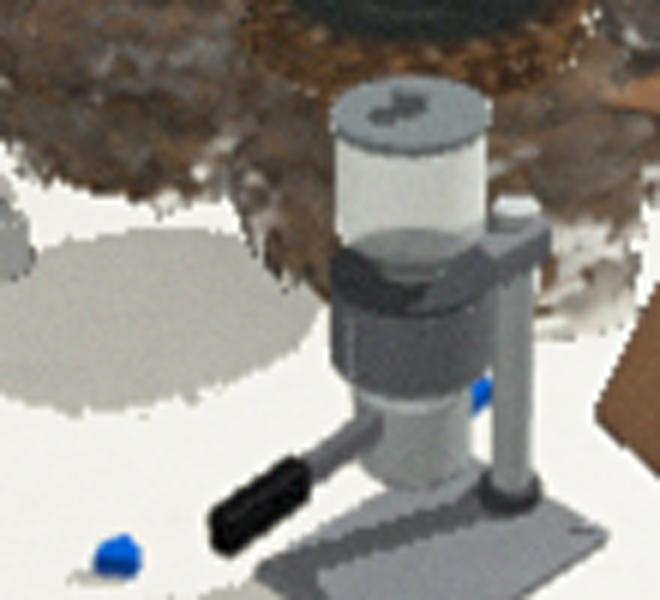

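View pics/y10.png

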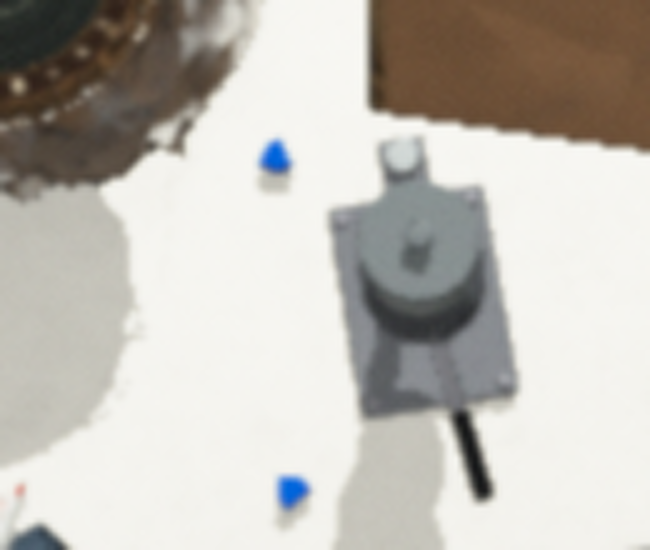

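Hanging clear. Check the height and tilt by fitting the grip in both views with height free.

```bash
python3 - <<'E'
from fit import *
import fit
np.set_printoptions(precision=3,suppress=True)
D=pickle.load(open("d10.pkl","rb"))
g=[box(-139,-81,-7,7,24,48)]
print('hanging: x,y,yaw,z underside',*fit.fit(D,dict(top=g,scene=g),[553,-4.5,.27,70],['top','scene'],step=(4,4,.05,4)))
print('with z=74 / 70 fixed scene score:')
for z in(66,68,70,72,74,76):
    m=[box(-139,-81,-7,7,24+z,48+z)];print(z,*fit.fit(D,dict(top=m,scene=m),[553,-4.5,.27],['top','scene'],step=(4,4,.05)))
D0=pickle.load(open("d0.pkl","rb"))
print('ref on table',*fit.fit(D0,dict(top=g,scene=g),[612,263,.44,0],['top','scene'],step=(4,4,.05,4)))
z=70;B=[np.vstack([circ(29,z),circ(29,47+z)]),box(-139,-81,-7,7,24+z,48+z)];m=dict(scene=B,top=B)
over(D,'scene',[m],[[552.6,-4.3,.275]],'pics/o10.png',(230,180,300,240),8)
E
```

```text
hanging: x,y,yaw,z underside [552.233  -2.536   0.283  70.803] -18.978759765625
with z=74 / 70 fixed scene score:
66 [554.06   -0.663   0.276] -17.937179565429688
68 [553.357  -1.753   0.275] -18.629871368408203
70 [552.497  -2.042   0.283] -18.950834274291992
72 [551.799  -2.998   0.285] -18.9176025390625
74 [551.309  -4.274   0.284] -18.507570266723633
76 [550.68   -4.019   0.293] -17.789470672607422
ref on table [611.934 263.377   0.453   1.138] -18.744464874267578
```

View pics/o10.png

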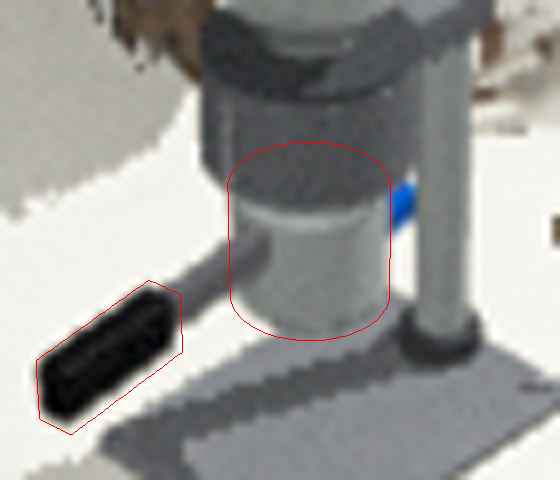

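View pics/scene10.png

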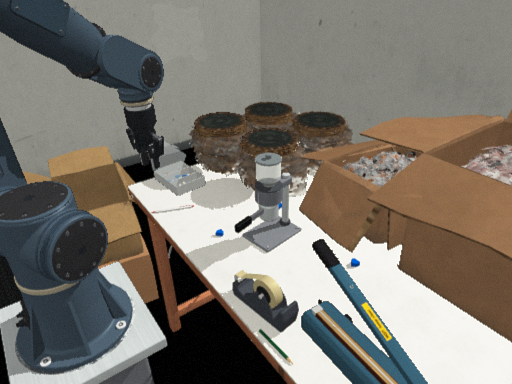

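```bash
python3 -c "
from cell import ctrl
s=ctrl.read_state();print(s['time_s'],s['qvel'],s['ft_force']);print(ctrl.hand_in())"
```

```text
20.2 [-0.03997589 -0.00403384  0.01807424 -0.00212934 -0.00451176 -0.0110131 ] [0.01863695 0.64441728 0.25585046]
the job is handed in; nothing more can be done
None
```

The catch cup now hangs locked and released in the dispenser head, and I handed the job in at about 20 s.

- **Entry:** I lifted the cup by its grip into the notches. The only resistance was the light push of the plunger, about 3 to 5 N.
- **Stop:** I turned the cup counter-clockwise and felt the stop at about 7° past the front. The torque peaked at about 0.4 Nm. I then eased off to zero torque.
- **Lock:** I lowered the cup about 7 mm until the head took its weight, opened the gripper and moved the arm clear.

**Last checks:**
- **Height:** the camera fit of the grip puts the cup's underside at about 70 mm, which is the locked height. The fit read 70.8 mm, and the same fit read 1.1 mm high when the cup stood on the table.
- **Angle:** the handle is about 7 to 8° from the front, and the allowance is about 18°.
- **Level:** the cup looks level in the overlay, but I did not measure its tilt.
- **Other things:** the robot touches nothing, and the other things on the table look unmoved in the last pictures.

**Disagreements:**
- The camera fits of the cup and head positions differed from the arm's own figures by 1 to 3 mm. One single-view fit was off by more.
- The hopper lid measured about 258 mm high against the stated 271 mm, probably because of the knob on top.

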